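Dose the countertop washer and hold its start knob

ROBOT

A 6-joint arm with a two-finger parallel gripper is mounted at the origin on the work surface. World frame = base frame: x ahead of the robot, y to its left, z up, the work surface at z = 0. Lengths are in m, angles in rad, forces in N, time in s.
With the tool pointing down it reaches from about 0.35 to 0.975 m from the base axis. Payload 4.9 kg.
Tool frame: the origin (TCP) lies midway between the tips of the shut fingers; the grasp point (between the pads) lies 19 mm behind it; y points along the fingers, z is the direction in which the jaws open and shut, and the axes are right-handed (so a half turn about y gives the same grasp; the last joint's range is limited). The gripper opens to 85 mm and grips with 20 to 120 N. Pads are 22 mm wide; open, the fingers measure 114 mm over their backs; the gripper's body (76 mm by 85 mm) begins 54 mm behind the grasp point. The pads swing forward as they close: fully open they stand 13 mm farther back than shut.
Start: joints at [0.993, 0.053, 1.613, -0, 1.476, -0.119], TCP at [0.277, 0.56, 0.231] pointing down, gripper open.
Joint ranges: [-3.01, 3.01], [-1.01, 2.22], [0.06, 2.58], [-1.02, 4.17], [0.09, 2.62], [-3.14, 3.14]. Speed limits (rad/s): [2.57, 2.57, 3.14, 3.14, 3.14, 3.14].

INTERFACE

Orientations are given as a unit quaternion [w, x, y, z].
In Python, from plant import * gives the robot as it stands.
- The arm moves only by the shell command python3 -m crank 'ROWS'. ROWS is JSON, a list that holds one entry, the list of rows, each a list of 5 numbers: the gripper command: -1 is shut, 1 is fully open, values between are in proportion, then the shift along the tool's x, y, z in cm, then the turn about the tool's y in degrees. In form: [[[jaw, dx, dy, dz, twist], ...]]. A call has 1 to 8 rows; each row shifts and turns the commanded pose from where the row before left it, along the tool's axes as they then stand; what a row does not reach is not made up. A row lasts 1/8 s, in which the tool goes at most 62.5 mm and 10.7 degrees, less where a joint would pass 70% of its speed; a pose out of reach is approached as far as the arm can. A call with a gripper value outside its range is refused whole. The fingers move at their own pace and stop on an object; the grip force is fixed at half the most. Time passes only in rows, so rows that do not move let the fingers close. It gives the time, the measured TCP pose, the force and the opening at its end, in the units of the state.
- state(): the state, without advancing time (a new reading comes with each control period).
- grab_frame(name): name is "scene" or "top" or "wrist"; returns a dict with "frame" (400x640x3 uint8, red, green, blue), "fx", "fy", "cx", "cy" (pixels), "pose" (4x4, takes a point from camera to world coordinates). Camera axes: x right, y up, looking along -z (the intrinsics and any distortion apply to the point x, -y, -z); pixel columns grow to the right and rows downward; lengths in m; the calibration is good to about 2 mm. The wrist camera is an equidistant fisheye: a pixel r from the principal point sees the ray r / f radians off the axis. A picture is of the moment at which its call begins. There is no depth.
- job_done(): hands the job in, once; it reports no verdict.
The state is a dict: "time": time; "joint_pos": joint angles; "joint_vel": joint speeds; "joint_efforts": joint torques, N m; "tool_pos": TCP position; "tool_rot": TCP orientation; "contact_force": force on the tool from outside, world axes, zero at the start; "ft_torque": the same for the moment, N m; "gripper_width": opening from 0.0 (shut) to 1.0 (fully open).
Only numpy, scipy, OpenCV 4.12 (cv2) and the standard library are available. Lean on these libraries where they do the work, as an engineer would, in place of code of your own. Each camera call takes 0.05 s, during which the arm holds its last target.

TASK

Get the little countertop washer going: with the scoop, dip at least two detergent tabs out of the open tub and tip them into the dispenser well in the washer's deck, leaving no tab lying anywhere else than in the tub or the well. Stand the scoop upright back on the ledge, then turn the washer's chrome knob clockwise past its two click stops to the spring-loaded start position. The job finishes with your fingers still on the knob, holding it at start against its spring; leave the cup, funnel, brush, jar and bottle where they are.

Things in the scene. Friction and masses are not known exactly. Their poses are not given: they have to be found in the camera images.
- washer: Low countertop washer, white plastic, fixed, 340 mm deep (its x), 360 mm wide (its y), deck 200 mm high; its front looks along its -x, to the robot. Origin: centre of its underside on the ledge. On the deck: left front (+y) the open dispenser well; right front (-y) the raised control panel, sloping 15 degrees, with the knob; right back the closed drum lid (top 213 mm high).
- well (a point): Centre of the floor of the washer's dispenser well, an open rectangular pocket in the deck, 100 mm along the washer's x and 130 mm along its y, 55 mm deep (floor 145 mm and mouth 200 mm above the ledge). Axes as the washer's.
- knob_grip (a point): Point on the chrome knob's axis, in its grip bar (46 mm long, 14 mm thick, 32 mm tall, on a 48 mm disc). Below it: 22 mm of bar, then the disc, the panel's face 35 mm away; above it 11 mm of bar. z: the turning axis, out of the panel, leaning 15 degrees to the washer's front; x: along the bar towards the pointer mark; y: across the bar. x and y turn with the knob.
- knob (a joint): Turn of the chrome knob (rad), growing clockwise seen from above. 0: off, at the first tick. Click stops that hold it at 0.36 (second tick) and 0.84 (third). 1.20: start (fourth, broad tick), just before a solid stop at 1.24; spring-loaded: let go beyond the third tick it runs back to 0.84. Turning past the clicks takes about 0.05 N m, holding at start about 0.16 N m.
- tab_tub: Open white detergent tub, fixed, 205 mm long (its x), 112 mm wide (its y), rim 68 mm above the ledge. Inside 104 mm wide, 160 mm long at the floor and 195 mm at the rim (the end walls slope outwards). Its flip-top lid is folded back and slopes down to the ledge on the +y side, ending 155 mm from the tub's middle. Origin: centre of the underside.
- tub_in (a point): Centre of the tub's inner floor (4 mm above the ledge), axes as the tub's. The tabs lie in two rows of three at the tub's -x end (the one nearer the robot), between x = -80 and about -27 mm; the rest of the floor is bare.
- scoop: Stainless dipper scoop, loose, about 100 g. Pan 80 mm wide (its y), floor 2 mm thick; open mouth with a thin lip to its -x, 40 mm from the origin; side walls 28 mm high (16 mm near the lip), back wall 30 mm high at x = 30 mm; an upright handle at the back. It stands by itself on its flat bottom, mouth roughly to the robot. Origin: on the underside, near the pan's middle; z up.
- pan (a point): Middle of the scoop's pan floor, on its upper face (2 mm above the underside, 6 mm from the scoop's origin towards the lip). Axes as the scoop's.
- scoop_grip (a point): Middle of the black grip block on top of the scoop's handle: 18 mm along the scoop's x, 14 mm along its y, from 88 to 140 mm above the scoop's underside. The point is 116 mm above the underside and 37 mm behind (+x of) the scoop's origin. Axes as the scoop's.
- measuring_cup: Bystander: glass measuring cup with a handle at its +y, 76 mm across, 85 mm tall. Origin: centre of its underside.
- funnel: Bystander: grey funnel standing mouth down, 92 mm across, 85 mm tall. Origin: centre of its foot.
- lint_brush: Bystander: stainless lint brush lying flat, 190 mm long along its x. Origin: its middle, on the ledge.
- peg_jar: Bystander: clear jar with steel cap, 72 mm across, 110 mm tall. Origin: centre of its underside.
- stain_bottle: Bystander: white bottle, 60 mm across, 170 mm tall. Origin: centre of its underside.
- tab0_c (a point): Centre of one of the six detergent tabs: off-white lozenges, round, 22 mm across and 15 mm thick, 12 g, smooth (they slide on a slope of about 25 degrees).
- tab1_c (a point): Centre of one of the six detergent tabs: off-white lozenges, round, 22 mm across and 15 mm thick, 12 g, smooth (they slide on a slope of about 25 degrees).
- tab2_c (a point): Centre of one of the six detergent tabs: off-white lozenges, round, 22 mm across and 15 mm thick, 12 g, smooth (they slide on a slope of about 25 degrees).
- tab3_c (a point): Centre of one of the six detergent tabs: off-white lozenges, round, 22 mm across and 15 mm thick, 12 g, smooth (they slide on a slope of about 25 degrees).
- tab4_c (a point): Centre of one of the six detergent tabs: off-white lozenges, round, 22 mm across and 15 mm thick, 12 g, smooth (they slide on a slope of about 25 degrees).
- tab5_c (a point): Centre of one of the six detergent tabs: off-white lozenges, round, 22 mm across and 15 mm thick, 12 g, smooth (they slide on a slope of about 25 degrees).
Not all that is in view belongs to the job. Leave any red or yellow look-alike of the scoop alone.

How it is judged:
On the way, in this order (a step that is already met when the one before it is completed fails the run):
1. at least two tabs lie in the scoop's pan while the held scoop is lifted clear of the tub (pan floor over 95 mm above the ledge) ((((x of tab0_c in the frame of pan between -0.036 and 0.036 m and y of tab0_c in the frame of pan between -0.04 and 0.04 m and z of tab0_c in the frame of pan between -0.002 and 0.045 m) and ((x of tab1_c in the frame of pan between -0.036 and 0.036 m and y of tab1_c in the frame of pan between -0.04 and 0.04 m and z of tab1_c in the frame of pan between -0.002 and 0.045 m) or (x of tab2_c in the frame of pan between -0.036 and 0.036 m and y of tab2_c in the frame of pan between -0.04 and 0.04 m and z of tab2_c in the frame of pan between -0.002 and 0.045 m) or (x of tab3_c in the frame of pan between -0.036 and 0.036 m and y of tab3_c in the frame of pan between -0.04 and 0.04 m and z of tab3_c in the frame of pan between -0.002 and 0.045 m) or (x of tab4_c in the frame of pan between -0.036 and 0.036 m and y of tab4_c in the frame of pan between -0.04 and 0.04 m and z of tab4_c in the frame of pan between -0.002 and 0.045 m) or (x of tab5_c in the frame of pan between -0.036 and 0.036 m and y of tab5_c in the frame of pan between -0.04 and 0.04 m and z of tab5_c in the frame of pan between -0.002 and 0.045 m))) or ((x of tab1_c in the frame of pan between -0.036 and 0.036 m and y of tab1_c in the frame of pan between -0.04 and 0.04 m and z of tab1_c in the frame of pan between -0.002 and 0.045 m) and ((x of tab2_c in the frame of pan between -0.036 and 0.036 m and y of tab2_c in the frame of pan between -0.04 and 0.04 m and z of tab2_c in the frame of pan between -0.002 and 0.045 m) or (x of tab3_c in the frame of pan between -0.036 and 0.036 m and y of tab3_c in the frame of pan between -0.04 and 0.04 m and z of tab3_c in the frame of pan between -0.002 and 0.045 m) or (x of tab4_c in the frame of pan between -0.036 and 0.036 m and y of tab4_c in the frame of pan between -0.04 and 0.04 m and z of tab4_c in the frame of pan between -0.002 and 0.045 m) or (x of tab5_c in the frame of pan between -0.036 and 0.036 m and y of tab5_c in the frame of pan between -0.04 and 0.04 m and z of tab5_c in the frame of pan between -0.002 and 0.045 m))) or ((x of tab2_c in the frame of pan between -0.036 and 0.036 m and y of tab2_c in the frame of pan between -0.04 and 0.04 m and z of tab2_c in the frame of pan between -0.002 and 0.045 m) and ((x of tab3_c in the frame of pan between -0.036 and 0.036 m and y of tab3_c in the frame of pan between -0.04 and 0.04 m and z of tab3_c in the frame of pan between -0.002 and 0.045 m) or (x of tab4_c in the frame of pan between -0.036 and 0.036 m and y of tab4_c in the frame of pan between -0.04 and 0.04 m and z of tab4_c in the frame of pan between -0.002 and 0.045 m) or (x of tab5_c in the frame of pan between -0.036 and 0.036 m and y of tab5_c in the frame of pan between -0.04 and 0.04 m and z of tab5_c in the frame of pan between -0.002 and 0.045 m))) or ((x of tab3_c in the frame of pan between -0.036 and 0.036 m and y of tab3_c in the frame of pan between -0.04 and 0.04 m and z of tab3_c in the frame of pan between -0.002 and 0.045 m) and ((x of tab4_c in the frame of pan between -0.036 and 0.036 m and y of tab4_c in the frame of pan between -0.04 and 0.04 m and z of tab4_c in the frame of pan between -0.002 and 0.045 m) or (x of tab5_c in the frame of pan between -0.036 and 0.036 m and y of tab5_c in the frame of pan between -0.04 and 0.04 m and z of tab5_c in the frame of pan between -0.002 and 0.045 m))) or ((x of tab4_c in the frame of pan between -0.036 and 0.036 m and y of tab4_c in the frame of pan between -0.04 and 0.04 m and z of tab4_c in the frame of pan between -0.002 and 0.045 m) and (x of tab5_c in the frame of pan between -0.036 and 0.036 m and y of tab5_c in the frame of pan between -0.04 and 0.04 m and z of tab5_c in the frame of pan between -0.002 and 0.045 m))) and height (world z) of pan above 0.095 m and contact force between the fingers and scoop above 0.5 N), for 0.2 s.
2. at least two tabs lie in the dispenser well ((((x of tab0_c in the frame of well between -0.05 and 0.05 m and y of tab0_c in the frame of well between -0.065 and 0.065 m and z of tab0_c in the frame of well between 0 and 0.055 m) and ((x of tab1_c in the frame of well between -0.05 and 0.05 m and y of tab1_c in the frame of well between -0.065 and 0.065 m and z of tab1_c in the frame of well between 0 and 0.055 m) or (x of tab2_c in the frame of well between -0.05 and 0.05 m and y of tab2_c in the frame of well between -0.065 and 0.065 m and z of tab2_c in the frame of well between 0 and 0.055 m) or (x of tab3_c in the frame of well between -0.05 and 0.05 m and y of tab3_c in the frame of well between -0.065 and 0.065 m and z of tab3_c in the frame of well between 0 and 0.055 m) or (x of tab4_c in the frame of well between -0.05 and 0.05 m and y of tab4_c in the frame of well between -0.065 and 0.065 m and z of tab4_c in the frame of well between 0 and 0.055 m) or (x of tab5_c in the frame of well between -0.05 and 0.05 m and y of tab5_c in the frame of well between -0.065 and 0.065 m and z of tab5_c in the frame of well between 0 and 0.055 m))) or ((x of tab1_c in the frame of well between -0.05 and 0.05 m and y of tab1_c in the frame of well between -0.065 and 0.065 m and z of tab1_c in the frame of well between 0 and 0.055 m) and ((x of tab2_c in the frame of well between -0.05 and 0.05 m and y of tab2_c in the frame of well between -0.065 and 0.065 m and z of tab2_c in the frame of well between 0 and 0.055 m) or (x of tab3_c in the frame of well between -0.05 and 0.05 m and y of tab3_c in the frame of well between -0.065 and 0.065 m and z of tab3_c in the frame of well between 0 and 0.055 m) or (x of tab4_c in the frame of well between -0.05 and 0.05 m and y of tab4_c in the frame of well between -0.065 and 0.065 m and z of tab4_c in the frame of well between 0 and 0.055 m) or (x of tab5_c in the frame of well between -0.05 and 0.05 m and y of tab5_c in the frame of well between -0.065 and 0.065 m and z of tab5_c in the frame of well between 0 and 0.055 m))) or ((x of tab2_c in the frame of well between -0.05 and 0.05 m and y of tab2_c in the frame of well between -0.065 and 0.065 m and z of tab2_c in the frame of well between 0 and 0.055 m) and ((x of tab3_c in the frame of well between -0.05 and 0.05 m and y of tab3_c in the frame of well between -0.065 and 0.065 m and z of tab3_c in the frame of well between 0 and 0.055 m) or (x of tab4_c in the frame of well between -0.05 and 0.05 m and y of tab4_c in the frame of well between -0.065 and 0.065 m and z of tab4_c in the frame of well between 0 and 0.055 m) or (x of tab5_c in the frame of well between -0.05 and 0.05 m and y of tab5_c in the frame of well between -0.065 and 0.065 m and z of tab5_c in the frame of well between 0 and 0.055 m))) or ((x of tab3_c in the frame of well between -0.05 and 0.05 m and y of tab3_c in the frame of well between -0.065 and 0.065 m and z of tab3_c in the frame of well between 0 and 0.055 m) and ((x of tab4_c in the frame of well between -0.05 and 0.05 m and y of tab4_c in the frame of well between -0.065 and 0.065 m and z of tab4_c in the frame of well between 0 and 0.055 m) or (x of tab5_c in the frame of well between -0.05 and 0.05 m and y of tab5_c in the frame of well between -0.065 and 0.065 m and z of tab5_c in the frame of well between 0 and 0.055 m))) or ((x of tab4_c in the frame of well between -0.05 and 0.05 m and y of tab4_c in the frame of well between -0.065 and 0.065 m and z of tab4_c in the frame of well between 0 and 0.055 m) and (x of tab5_c in the frame of well between -0.05 and 0.05 m and y of tab5_c in the frame of well between -0.065 and 0.065 m and z of tab5_c in the frame of well between 0 and 0.055 m)))), for 0.2 s.
3. the scoop stands upright on the ledge, let go (height (world z) of scoop below 0.012 m and angle between scoop's own z axis and vertical below 0.15 rad and horizontal distance between scoop and tub_in above 0.07 m and contact force between the fingers and scoop below 0.05 N and linear speed of scoop below 0.03 m/s), for 0.2 s.
At the end, for the whole second after the job is handed in: Fingers press on the knob (over 0.5 N) and hold it at start (joint over 1.10 rad); two or more tabs lie in the well, the rest there or in the tub; the scoop, let go, stands on the ledge, upright within 0.15 rad, its origin over 70 mm from the tub's middle (all of step 3 and value of joint knob above 1.1 rad and contact force between the fingers and knob above 0.5 N and contact force between scoop and knob below 0.05 N and (((x of tab0_c in the frame of well between -0.05 and 0.05 m and y of tab0_c in the frame of well between -0.065 and 0.065 m and z of tab0_c in the frame of well between 0 and 0.055 m) and ((x of tab1_c in the frame of well between -0.05 and 0.05 m and y of tab1_c in the frame of well between -0.065 and 0.065 m and z of tab1_c in the frame of well between 0 and 0.055 m) or (x of tab2_c in the frame of well between -0.05 and 0.05 m and y of tab2_c in the frame of well between -0.065 and 0.065 m and z of tab2_c in the frame of well between 0 and 0.055 m) or (x of tab3_c in the frame of well between -0.05 and 0.05 m and y of tab3_c in the frame of well between -0.065 and 0.065 m and z of tab3_c in the frame of well between 0 and 0.055 m) or (x of tab4_c in the frame of well between -0.05 and 0.05 m and y of tab4_c in the frame of well between -0.065 and 0.065 m and z of tab4_c in the frame of well between 0 and 0.055 m) or (x of tab5_c in the frame of well between -0.05 and 0.05 m and y of tab5_c in the frame of well between -0.065 and 0.065 m and z of tab5_c in the frame of well between 0 and 0.055 m))) or ((x of tab1_c in the frame of well between -0.05 and 0.05 m and y of tab1_c in the frame of well between -0.065 and 0.065 m and z of tab1_c in the frame of well between 0 and 0.055 m) and ((x of tab2_c in the frame of well between -0.05 and 0.05 m and y of tab2_c in the frame of well between -0.065 and 0.065 m and z of tab2_c in the frame of well between 0 and 0.055 m) or (x of tab3_c in the frame of well between -0.05 and 0.05 m and y of tab3_c in the frame of well between -0.065 and 0.065 m and z of tab3_c in the frame of well between 0 and 0.055 m) or (x of tab4_c in the frame of well between -0.05 and 0.05 m and y of tab4_c in the frame of well between -0.065 and 0.065 m and z of tab4_c in the frame of well between 0 and 0.055 m) or (x of tab5_c in the frame of well between -0.05 and 0.05 m and y of tab5_c in the frame of well between -0.065 and 0.065 m and z of tab5_c in the frame of well between 0 and 0.055 m))) or ((x of tab2_c in the frame of well between -0.05 and 0.05 m and y of tab2_c in the frame of well between -0.065 and 0.065 m and z of tab2_c in the frame of well between 0 and 0.055 m) and ((x of tab3_c in the frame of well between -0.05 and 0.05 m and y of tab3_c in the frame of well between -0.065 and 0.065 m and z of tab3_c in the frame of well between 0 and 0.055 m) or (x of tab4_c in the frame of well between -0.05 and 0.05 m and y of tab4_c in the frame of well between -0.065 and 0.065 m and z of tab4_c in the frame of well between 0 and 0.055 m) or (x of tab5_c in the frame of well between -0.05 and 0.05 m and y of tab5_c in the frame of well between -0.065 and 0.065 m and z of tab5_c in the frame of well between 0 and 0.055 m))) or ((x of tab3_c in the frame of well between -0.05 and 0.05 m and y of tab3_c in the frame of well between -0.065 and 0.065 m and z of tab3_c in the frame of well between 0 and 0.055 m) and ((x of tab4_c in the frame of well between -0.05 and 0.05 m and y of tab4_c in the frame of well between -0.065 and 0.065 m and z of tab4_c in the frame of well between 0 and 0.055 m) or (x of tab5_c in the frame of well between -0.05 and 0.05 m and y of tab5_c in the frame of well between -0.065 and 0.065 m and z of tab5_c in the frame of well between 0 and 0.055 m))) or ((x of tab4_c in the frame of well between -0.05 and 0.05 m and y of tab4_c in the frame of well between -0.065 and 0.065 m and z of tab4_c in the frame of well between 0 and 0.055 m) and (x of tab5_c in the frame of well between -0.05 and 0.05 m and y of tab5_c in the frame of well between -0.065 and 0.065 m and z of tab5_c in the frame of well between 0 and 0.055 m))) and ((x of tab0_c in the frame of well between -0.05 and 0.05 m and y of tab0_c in the frame of well between -0.065 and 0.065 m and z of tab0_c in the frame of well between 0 and 0.055 m) or (x of tab0_c in the frame of tub_in between -0.1 and 0.1 m and y of tab0_c in the frame of tub_in between -0.054 and 0.054 m and z of tab0_c in the frame of tub_in between 0 and 0.062 m)) and ((x of tab1_c in the frame of well between -0.05 and 0.05 m and y of tab1_c in the frame of well between -0.065 and 0.065 m and z of tab1_c in the frame of well between 0 and 0.055 m) or (x of tab1_c in the frame of tub_in between -0.1 and 0.1 m and y of tab1_c in the frame of tub_in between -0.054 and 0.054 m and z of tab1_c in the frame of tub_in between 0 and 0.062 m)) and ((x of tab2_c in the frame of well between -0.05 and 0.05 m and y of tab2_c in the frame of well between -0.065 and 0.065 m and z of tab2_c in the frame of well between 0 and 0.055 m) or (x of tab2_c in the frame of tub_in between -0.1 and 0.1 m and y of tab2_c in the frame of tub_in between -0.054 and 0.054 m and z of tab2_c in the frame of tub_in between 0 and 0.062 m)) and ((x of tab3_c in the frame of well between -0.05 and 0.05 m and y of tab3_c in the frame of well between -0.065 and 0.065 m and z of tab3_c in the frame of well between 0 and 0.055 m) or (x of tab3_c in the frame of tub_in between -0.1 and 0.1 m and y of tab3_c in the frame of tub_in between -0.054 and 0.054 m and z of tab3_c in the frame of tub_in between 0 and 0.062 m)) and ((x of tab4_c in the frame of well between -0.05 and 0.05 m and y of tab4_c in the frame of well between -0.065 and 0.065 m and z of tab4_c in the frame of well between 0 and 0.055 m) or (x of tab4_c in the frame of tub_in between -0.1 and 0.1 m and y of tab4_c in the frame of tub_in between -0.054 and 0.054 m and z of tab4_c in the frame of tub_in between 0 and 0.062 m)) and ((x of tab5_c in the frame of well between -0.05 and 0.05 m and y of tab5_c in the frame of well between -0.065 and 0.065 m and z of tab5_c in the frame of well between 0 and 0.055 m) or (x of tab5_c in the frame of tub_in between -0.1 and 0.1 m and y of tab5_c in the frame of tub_in between -0.054 and 0.054 m and z of tab5_c in the frame of tub_in between 0 and 0.062 m))); the arm keeps its last pose, push and grip.
It fails at once if the measuring cup is moved by more than 30 mm (distance of measuring_cup from where it was at the start of the episode above 0.03 m).
It fails at once if the funnel is moved by more than 30 mm (distance of funnel from where it was at the start of the episode above 0.03 m).
It fails at once if the lint brush is moved by more than 30 mm (distance of lint_brush from where it was at the start of the episode above 0.03 m).
It fails at once if the peg jar is moved by more than 30 mm (distance of peg_jar from where it was at the start of the episode above 0.03 m).
It fails at once if the stain bottle is moved by more than 30 mm (distance of stain_bottle from where it was at the start of the episode above 0.03 m).
It also fails if it takes over 70 s, if anything falls off the work surface, if the arm or the gripper's body presses on something with over 40 N, if the wrist force passes 120 N, or if a joint passes its speed limit or range.

## Working session

There is one attempt and no reset: what is moved stays moved. The work goes in short steps, Python scripts to look and compute and a shell command to move; the robot and the scene stay as the last step left them, time stands still between calls to the robot, and variables do not carry over. Pictures are saved under pics/ and viewed, and the job is handed in when it is done.

I'll start with the state and the three camera pictures.

```bash
ls; mkdir -p pics; python3 - <<'E'
from plant import *
import cv2, numpy as np
s=state()
print({k:(np.round(v,3).tolist() if not isinstance(v,float) else v) for k,v in s.items()})
for n in ["scene","top","wrist"]:
    g=grab_frame(n)
    cv2.imwrite(f"pics/{n}0.png",g["frame"][:,:,::-1])
    print(n,g["fx"],g["fy"],g["cx"],g["cy"],[k for k in g]); print(np.round(g["pose"],4).tolist())
E
```

```text
pics
{'time': 0.0, 'joint_pos': [0.993, 0.053, 1.614, -0.0, 1.476, -0.119], 'joint_vel': [-0.001, -0.001, -0.002, -0.002, 0.0, -0.0], 'joint_efforts': [0.002, -39.366, -37.019, 0.0, 0.007, -0.0], 'tool_pos': [0.276, 0.56, 0.23], 'tool_rot': [-0.688, 0.689, -0.161, 0.161], 'contact_force': [0.818, 0.28, -0.052], 'ft_torque': [0.006, -0.03, -0.014], 'gripper_width': 0.9990475895794144}
scene 460.46634689848725 460.46634689848725 320.1718261120901 199.71957166723783 ['frame', 'fx', 'fy', 'cx', 'cy', 'pose']
[[0.2779, -0.56, 0.7805, 1.4118], [0.9606, 0.1669, -0.2222, -0.273], [-0.0059, 0.8115, 0.5843, 0.9085], [0.0, 0.0, 0.0, 1.0]]
top 362.99735014541585 362.99735014541585 314.26356146810167 200.65894092625228 ['frame', 'fx', 'fy', 'cx', 'cy', 'pose']
[[0.0076, 0.9964, -0.0843, 0.3512], [-0.9998, 0.0092, 0.0177, 0.0245], [0.0184, 0.0841, 0.9963, 1.2921], [0.0, 0.0, 0.0, 1.0]]
wrist 309.70691628693146 309.70691628693146 319.3221408549624 199.1962311109446 ['frame', 'fx', 'fy', 'cx', 'cy', 'pose']
[[0.4422, -0.8668, -0.2306, 0.2182], [0.8969, 0.4268, 0.1157, 0.5901], [-0.0018, -0.258, 0.9661, 0.3722], [0.0, 0.0, 0.0, 1.0]]
```

View pics/scene0.png

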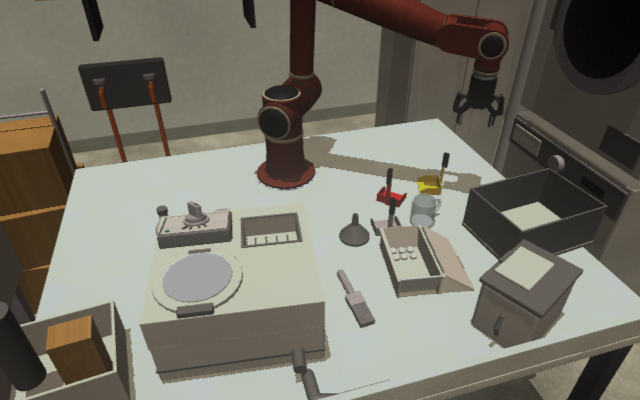

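View pics/top0.png

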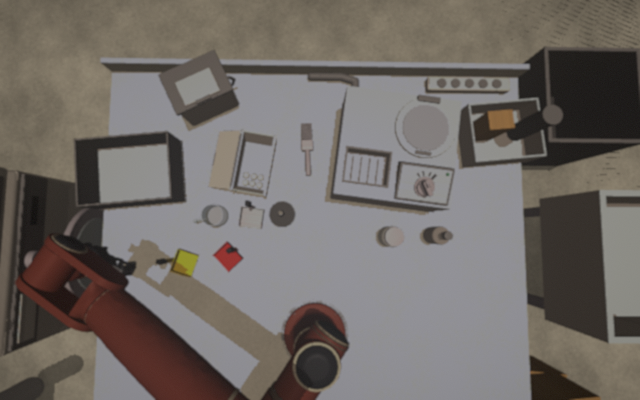

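View pics/wrist0.png

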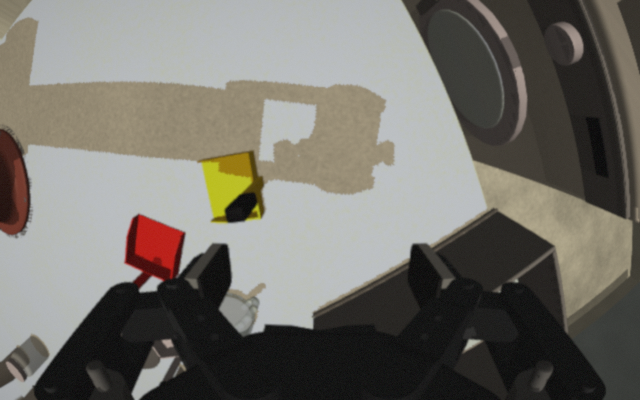

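Scoop candidates in the top view: steel (251,212), red (228,257) and yellow (184,263). The steel one with the black grip, next to the tub, fits the description; red and yellow are the look-alikes. I'll confirm in enlarged crops and set up helpers.

```bash
cat > h.py <<'E'
from plant import *
import cv2, numpy as np
from scipy.spatial.transform import Rotation as R
def save(n,img,crop=None,scale=1):
    f=img[:,:,::-1]
    if crop: x0,y0,x1,y1=crop; f=f[y0:y1,x0:x1]
    f=cv2.resize(f,None,fx=scale,fy=scale,interpolation=cv2.INTER_CUBIC); cv2.imwrite(f"pics/{n}.png",f)
def ray(g,px,fish=False):
    u=np.array([(px[0]-g["cx"])/g["fx"],(px[1]-g["cy"])/g["fy"]])
    if fish:
        r=np.hypot(*u); s=np.sin(r)/r if r>1e-9 else 1; d=np.array([u[0]*s,u[1]*s,np.cos(r)])
    else: d=np.array([u[0],u[1],1.])
    d=d*[1,-1,-1]; P=np.array(g["pose"]); d=P[:3,:3]@d
    return P[:3,3],d/np.linalg.norm(d)
def onz(g,px,z,fish=False):
    o,d=ray(g,px,fish); return o+d*(z-o[2])/d[2]
def tri(rays):
    A=np.zeros((3,3));b=np.zeros(3)
    for o,d in rays:
        M=np.eye(3)-np.outer(d,d);A+=M;b+=M@o
    p=np.linalg.solve(A,b); return p,[float(np.linalg.norm((np.eye(3)-np.outer(d,d))@(p-o))) for o,d in rays]
def proj(g,p,fish=False):
    P=np.array(g["pose"]);q=P[:3,:3].T@(np.array(p)-P[:3,3])*[1,-1,-1]
    if fish:
        r=np.hypot(q[0],q[1]);t=np.arctan2(r,q[2]);u=q[:2]/r*t
    else:u=q[:2]/q[2]
    return u*[g["fx"],g["fy"]]+[g["cx"],g["cy"]]
def toolR():
    s=state();return R.from_quat(np.roll(s["tool_rot"],-1)).as_matrix(),np.array(s["tool_pos"])
E
python3 - <<'E'
from h import *
g=grab_frame("top"); save("top_l",g["frame"],(190,110,340,290),4.4 if 0 else 3.3)
save("top_r",g["frame"],(320,80,470,220),4)
g=grab_frame("scene"); save("sc_l",g["frame"],(330,140,480,310),3.5)
save("sc_r",g["frame"],(140,190,330,330),4)
E
```

```text
(no output)
```

View pics/top_l.png

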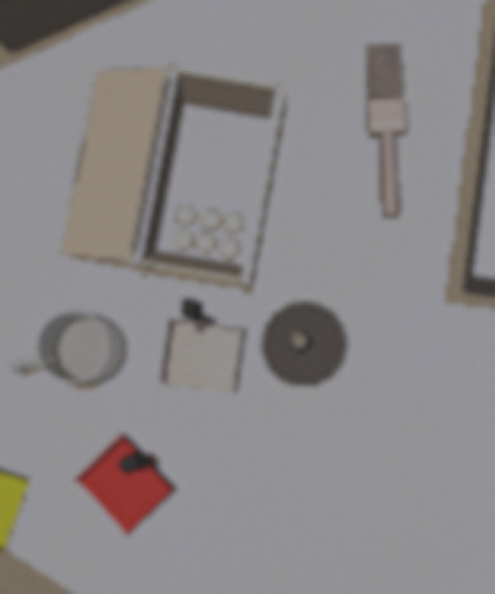

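View pics/top_r.png

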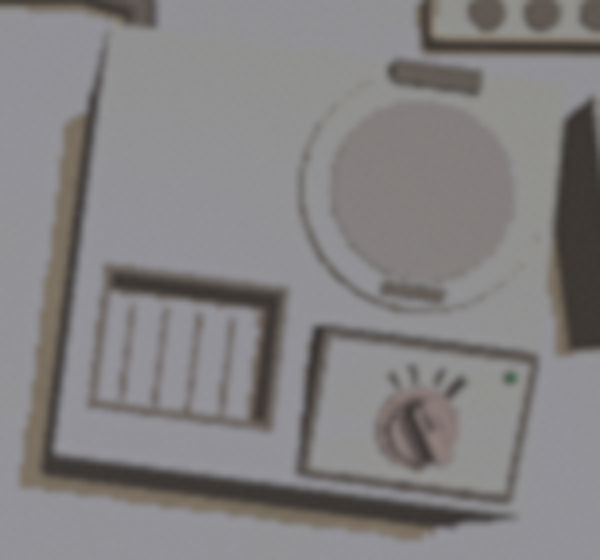

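View pics/sc_l.png

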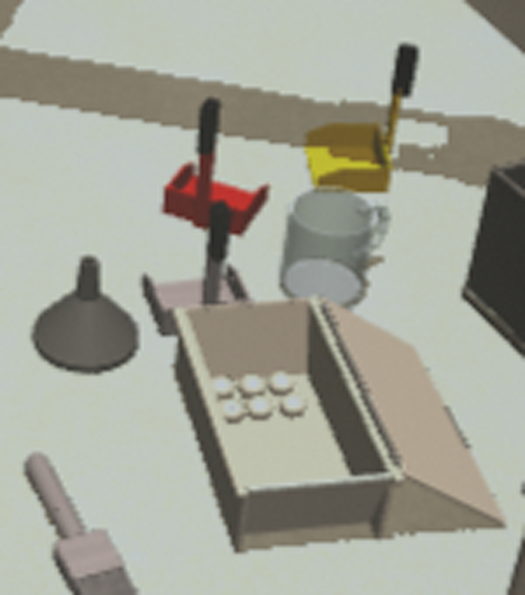

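View pics/sc_r.png

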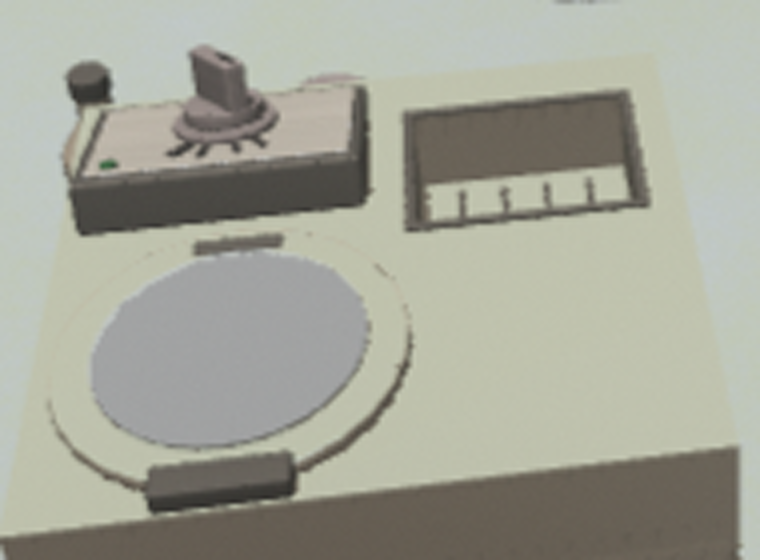

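The steel scoop with the black grip stands at top-view (251,212), its handle toward the tub and mouth to the robot, with the cup on its left and the funnel on its right. Six tabs lie in the tub at its near end, and the knob points at its first tick. Next I'll measure.

```bash
python3 - <<'E'
from h import *
t=grab_frame("top"); s=grab_frame("scene")
Rt,p=toolR(); print("tool axes cols",np.round(Rt,3).tolist(),p)
T=lambda x,y,o,sc:(o[0]+x/sc,o[1]+y/sc)
# top_l crop scale3.3 origin(190,110); top_r scale 4 origin (320,80)
l=lambda x,y:T(x+.0,y,(190,110),3.3); r=lambda x,y:T(x,y,(320,80),4)
print("pan corners z~.028", [np.round(onz(t,l(*q),.022),3)[:2].tolist() for q in [(176,318),(245,326),(238,392),(163,385)]])
print("grip top z.14", np.round(onz(t,l(193,309),.14),3))
print("tub rim z.068",[np.round(onz(t,l(*q),.068),3)[:2].tolist() for q in [(172,72),(282,92),(247,288),(138,262)]])
print("tabs",[np.round(onz(t,l(*q),.019),3)[:2].tolist() for q in [(185,215),(211,221),(233,222),(183,240),(205,243),(228,248)]])
print("well mouth z.2",[np.round(onz(t,r(*q),.2),3)[:2].tolist() for q in [(107,267),(286,289),(270,430),(90,406)]])
print("washer front corner z.2",[np.round(onz(t,r(*q),.2),3)[:2].tolist() for q in [(50,458),(108,35)]])
# scene triangulation
sl=lambda x,y:T(x,y,(330,140),3.5); sr=lambda x,y:T(x,y,(140,190),4)
print("scene tub rim",[np.round(onz(s,sl(*q),.068),3)[:2].tolist() for q in [(395,475),(240,490),(178,312),(318,300)]])
print("scene well",[np.round(onz(s,sr(*q),.2),3)[:2].tolist() for q in [(648,204),(408,228),(405,112),(630,92)]])
print("grip top tri",tri([ray(t,l(193,309)),ray(s,sl(220,208))]))
print("scene tabs",[np.round(onz(s,sl(*q),.019),3)[:2].tolist() for q in [(222,384),(252,382),(281,380),(233,408),(260,405),(292,403)]])
print("knob bar top",tri([ray(t,r(422,435)),ray(s,sr(218,60))]))
E
```

```text
tool axes cols [[0.897, -0.0, 0.443], [-0.443, -0.0, 0.897], [-0.0, -1.0, -0.0]] [0.2766988  0.56024476 0.23101967]
pan corners z~.028 [[0.436, 0.25], [0.429, 0.177], [0.359, 0.183], [0.366, 0.262]]
grip top z.14 [0.437 0.213 0.14 ]
tub rim z.068 [[0.689, 0.252], [0.67, 0.137], [0.465, 0.17], [0.49, 0.282]]
tabs [[0.547, 0.243], [0.541, 0.215], [0.54, 0.192], [0.52, 0.245], [0.517, 0.221], [0.512, 0.197]]
well mouth z.2 [[0.61, -0.093], [0.595, -0.231], [0.486, -0.217], [0.503, -0.08]]
washer front corner z.2 [[0.463, -0.05], [0.793, -0.094]]
scene tub rim [[0.695, 0.253], [0.677, 0.139], [0.477, 0.173], [0.496, 0.29]]
scene well [[0.612, -0.09], [0.593, -0.228], [0.484, -0.214], [0.504, -0.075]]
grip top tri (array([0.43878   , 0.21667718, 0.13683112]), [0.0036645897803342423, 0.003664589780334396])
scene tabs [[0.519, 0.198], [0.524, 0.223], [0.529, 0.247], [0.549, 0.195], [0.551, 0.218], [0.557, 0.243]]
knob bar top (array([ 0.47612722, -0.31723593,  0.25595314]), [0.002007112012411445, 0.002007112012411465])
```

```bash
python3 -m crank '[[[1,3.9,-0.4,-4.4,0],[1,3.9,-0.4,-4.4,0],[1,3.9,-0.4,-4.4,0],[1,3.9,-0.4,-4.4,0],[1,3.9,-0.4,-4.4,0],[1,3.9,0,-4.4,-10],[1,0,0,0,-10],[1,0,0,0,0]]]'
python3 - <<'E'
from h import *
g=grab_frame("wrist"); save("w1",g["frame"]); 
E
```

```text
time: 1.35
tool_pos: [0.3686, 0.2256, 0.2516]
tool_rot: [0.706, -0.705, 0.047, -0.047]
contact_force: [-0.8, 0.4, 0.7]
gripper_width: 1.002
```

View pics/w1.png

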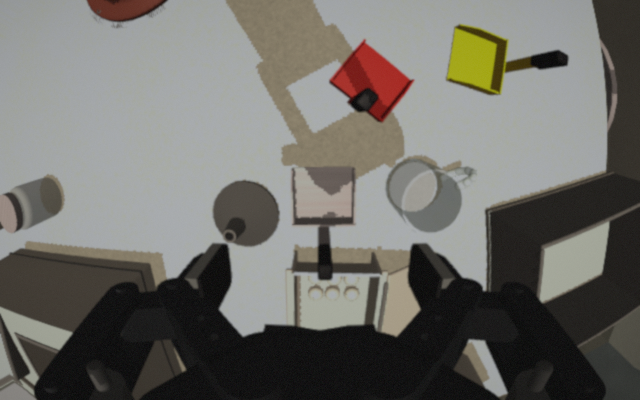

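The wrist view shows the steel scoop at (323,195), its grip at (324,252), the funnel at (246,213), the cup at (415,188), and the front-row tabs at (315..351,293). I'll enlarge it to read the corners.

```bash
python3 - <<'E'
from h import *
g=grab_frame("wrist"); save("w1c",g["frame"],(270,150,410,330),4.4/1.4)
print(np.round(g["pose"],4).tolist())
np.savez("w1.npz",pose=g["pose"])
E
```

```text
[[0.1308, -0.9577, -0.2563, 0.3038], [0.9914, 0.1264, 0.0337, 0.2358], [0.0002, -0.2585, 0.966, 0.3935], [0.0, 0.0, 0.0, 1.0]]
```

View pics/w1c.png

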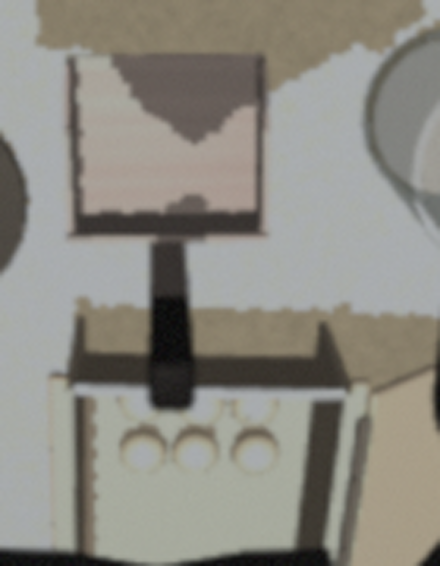

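```bash
python3 - <<'E'
from h import *
g=grab_frame("wrist")
c=lambda x,y:(270+x/3.143,150+y/3.143)
f=lambda q,z:np.round(onz(g,c(*q),z,True),4)[:2]
L=[f(q,.01) for q in [(72,57),(264,57)]]; B=[f(q,.030) for q in [(68,236),(268,234)]]
print("lip",L,"back",B)
ang=lambda a,b:np.degrees(np.arctan2(-(b[0]-a[0]),(b[1]-a[1])))
print("yaw", ang(*L),ang(*B), "widths",np.linalg.norm(L[0]-L[1]),np.linalg.norm(B[0]-B[1]))
print("grip top",f((173,379),.14), "edges",f((151,380),.14),f((193,380),.14), "front edge",f((172,350),.14),"back",f((172,408),.14))
print("tub rim front",f((52,378),.068),f((365,385),.068),"yaw",ang(f((52,378),.068),f((365,385),.068)))
tb=[f(q,.017) for q in [(143,447),(195,449),(255,450)]];print("tabs",tb)
# tub right outer rim: 
E
```

```text
lip [array([0.361 , 0.1952]), array([0.3709, 0.2713])] back [array([0.4287, 0.1849]), array([0.4383, 0.2638])]
yaw -7.41209478779846 -6.937249953394326 widths 0.07674125357329001 0.07948188472853418
grip top [0.439  0.2237] edges [0.4385 0.2173] [0.4401 0.2295] front edge [0.4294 0.2246] back [0.4487 0.2222]
tub rim front [0.4714 0.175 ] [0.4911 0.2928] yaw -9.493868401403983
tabs [array([0.5378, 0.2   ]), array([0.542 , 0.2231]), array([0.5466, 0.25  ])]
```

```bash
python3 -m crank '[[[1,3.5,0,0.3,0],[1,3.5,0,0.3,0],[1,0,4,0,0],[1,0,4,0,0],[1,0,2,0,0],[1,0,0,0,0]]]'
python3 - <<'E'
from h import *
g=grab_frame("wrist"); save("w2",g["frame"]); Rt,p=toolR()
for d in [(0,0,0),(0,-.019,0),(0,-.019,.04),(0,-.019,-.04)]: print(d,proj(g,p+Rt@np.array(d),True))
E
```

```text
time: 2.25
tool_pos: [0.4369, 0.2234, 0.1491]
tool_rot: [-0.705, 0.706, -0.047, 0.044]
contact_force: [0.4, -0.1, 0.5]
gripper_width: 1.002
(0, 0, 0) [317.71325317 255.3205646 ]
(0, -0.019, 0) [317.442182   273.45094093]
(0, -0.019, 0.04) [405.71986346 271.65575017]
(0, -0.019, -0.04) [229.51192091 271.26423644]
```

View pics/w2.png

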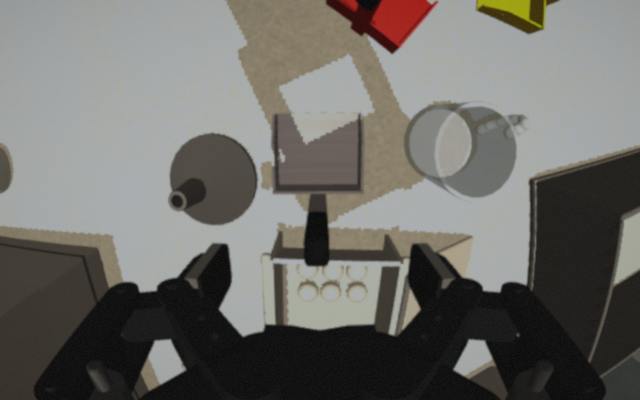

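```bash
python3 - <<'E'
from h import *
g=grab_frame("wrist"); save("w2c",g["frame"],(260,180,380,310),4.6)
E
```

```text
(no output)
```

View pics/w2c.png

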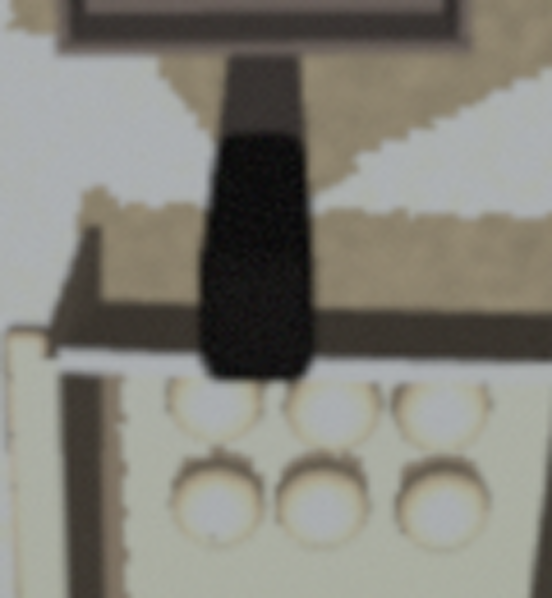

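```bash
python3 - <<'E'
from h import *
g=grab_frame("wrist"); Rt,p=toolR()
b=onz(g,(260+257/4.6,180+378/4.6),.14,True); print(b, Rt.T@(b-p))
fr=onz(g,(260+259/4.6,180+133/4.6),.088,True); print(fr, Rt.T@(fr-p))
f2=onz(g,(260+265/4.6,180+50/4.6),.030,True); print("back wall",Rt.T@(f2-p))
E
```

```text
[0.4506206  0.22157265 0.14      ] [ 0.01148227  0.01285242 -0.00079267]
[0.43560004 0.22332385 0.088     ] [-0.0037435   0.06482169 -0.00102815]
back wall [-0.00286168  0.12282413 -0.00047105]
```

```bash
python3 -m crank '[[[1,0.35,3,-0.2,0],[1,0,2.4,0,0],[1,0,0,0,0],[-1,0,0,0,0],[-1,0,0,0,0],[-1,0,0,0,0],[-1,0,0,0,0]]]'
python3 - <<'E'
from h import *
g=grab_frame("wrist"); save("w3",g["frame"]); s=state(); print(s["gripper_width"],s["tool_pos"])
E
```

```text
time: 3.28
tool_pos: [0.4422, 0.2208, 0.098]
tool_rot: [0.706, -0.706, 0.045, -0.046]
contact_force: [0.5, -0.7, 2.7]
gripper_width: 0.157
0.1539929323302797 [0.44234025 0.2208619  0.09803788]
```

View pics/w3.png

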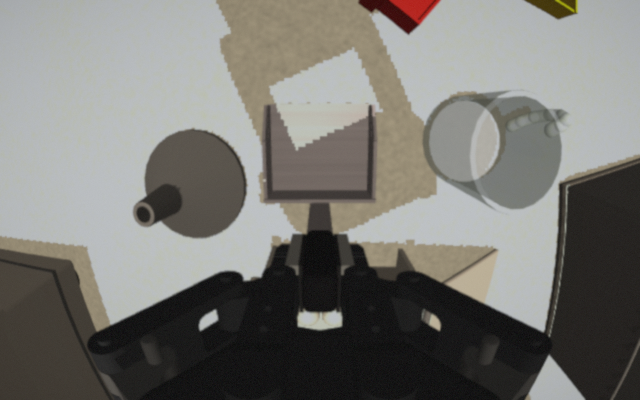

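```bash
python3 -m crank '[[[-1,0,-3,0,0],[-1,0,-4,0,0],[-1,1.2,-3,0,0.9],[-1,5,0,0.25,0.9],[-1,5,0,0.25,0],[-1,5,0,0.25,0],[-1,4,0,0.25,0],[-1,0,0,0,0]]]'
python3 - <<'E'
from h import *
g=grab_frame("wrist"); save("w4",g["frame"],(200,60,460,320),2.3); g=grab_frame("top"); save("t4",g["frame"],(190,110,340,290),3.3);
g=grab_frame("scene"); save("s4",g["frame"],(330,140,480,310),3.5)
s=state(); print(s["gripper_width"],s["tool_pos"])
E
```

```text
time: 4.32
tool_pos: [0.6445, 0.1986, 0.1959]
tool_rot: [-0.705, 0.705, -0.058, 0.057]
contact_force: [-0.5, 0.2, -0.6]
gripper_width: 0.157
0.1542999198668485 [0.64198625 0.19960732 0.1967518 ]
```

View pics/w4.png

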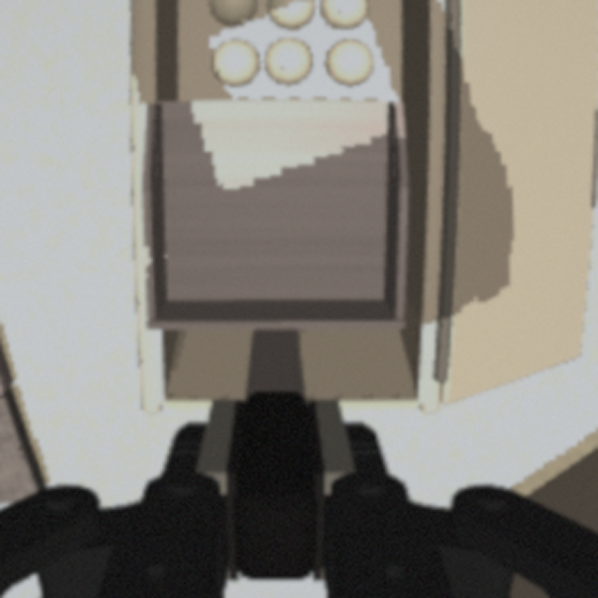

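View pics/s4.png

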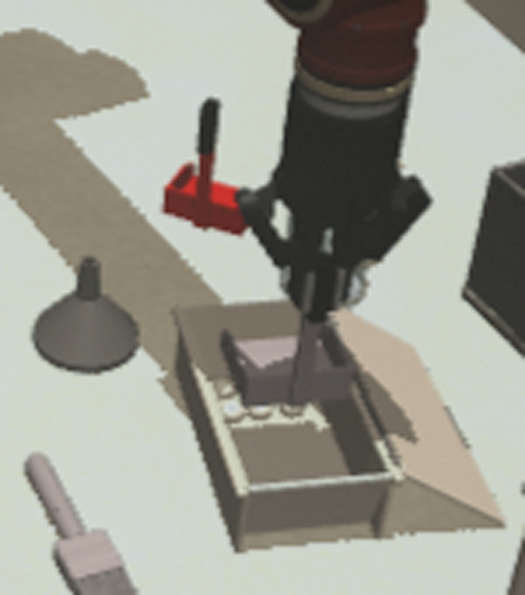

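```bash
python3 - <<'E'
from h import *
g=grab_frame("wrist"); Rt,p=toolR(); p[2]=.1965
c=lambda x,y:(200+x/2.3,60+y/2.3)
for n,q,z in [("tab edge",(290,86),.010),("tab c",(290,60),.019),("lip",(275,102),.1005),("back",(275,327),.128),("far rim",(291,403),.068),("far floor?",(291,335),.068)]:
    print(n,np.round((Rt.T@(onz(g,c(*q),z,True)-p))*1000,1))
E
```

```text
tab edge [-87.6 186.6   8.1]
tab c [-98.7 177.6   7.9]
lip [-76.   96.1   1.2]
back [-6.7 68.5  1.3]
far rim [ 42.1 128.5   7.9]
far floor? [ 13.2 128.5   7.7]
```

```bash
python3 -m crank '[[[-1,0.2,0,0.6,0],[-1,0,4,0,0],[-1,0,3.5,0,0],[-1,0,1.7,0,0],[-1,0,0.2,0,0],[-1,0,0,0,0]]]'
python3 - <<'E'
from h import *
g=grab_frame("wrist"); save("w5",g["frame"],(200,40,460,300),2.3)
s=state(); print(s["gripper_width"],s["tool_pos"],s["contact_force"])
E
```

```text
time: 5.28
tool_pos: [0.6466, 0.2054, 0.1049]
tool_rot: [0.705, -0.705, 0.056, -0.057]
contact_force: [-0.5, 0.1, -0.6]
gripper_width: 0.153
0.1518879246304019 [0.64677854 0.20543113 0.10513941] [-0.35500248 -0.25457491 -1.66632867]
```

View pics/w5.png

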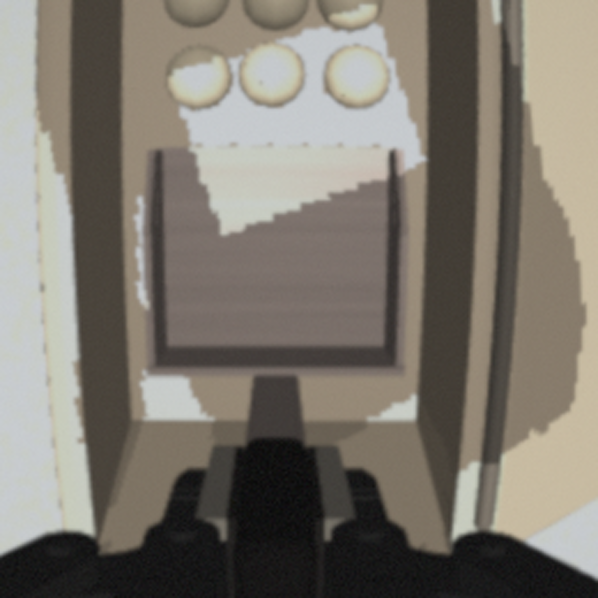

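```bash
python3 -m crank '[[[-1,0,0.3,0,0],[-1,0,0,0,0]]]'; python3 -m crank '[[[-1,-0.7,0,0,0],[-1,-0.7,0,0,0],[-1,-0.7,0,0,0],[-1,-0.7,0,0,0],[-1,-0.7,0,0,0],[-1,-0.7,0,0,0]]]'
python3 - <<'E'
from h import *
g=grab_frame("wrist"); save("w6",g["frame"],(200,40,460,300),2.3)
E
```

```text
time: 5.58
tool_pos: [0.647, 0.2053, 0.1019]
tool_rot: [0.705, -0.705, 0.056, -0.058]
contact_force: [1.2, -1.0, 2.4]
gripper_width: 0.154
time: 6.32
tool_pos: [0.6053, 0.212, 0.102]
tool_rot: [0.705, -0.705, 0.055, -0.058]
contact_force: [3.7, -0.5, 6.1]
gripper_width: 0.157
```

View pics/w6.png

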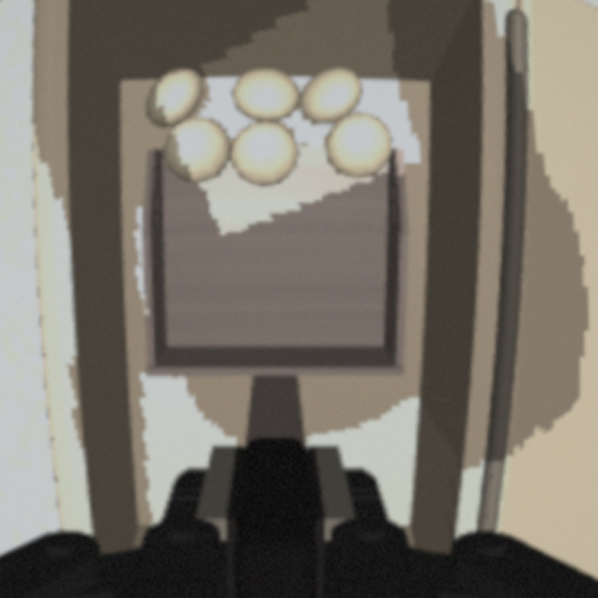

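```bash
python3 -m crank '[[[-1,-0.5,0,0,0],[-1,-0.5,0,0,0],[-1,-0.5,0,0,0],[-1,-0.4,0,0,0],[-1,0,0,0,0]]]'
python3 - <<'E'
from h import *
g=grab_frame("wrist"); save("w7",g["frame"],(200,40,460,300),2.3)
E
```

```text
time: 7.0
tool_pos: [0.589, 0.215, 0.1033]
tool_rot: [0.705, -0.704, 0.053, -0.06]
contact_force: [8.4, -0.7, 5.7]
gripper_width: 0.153
```

View pics/w7.png

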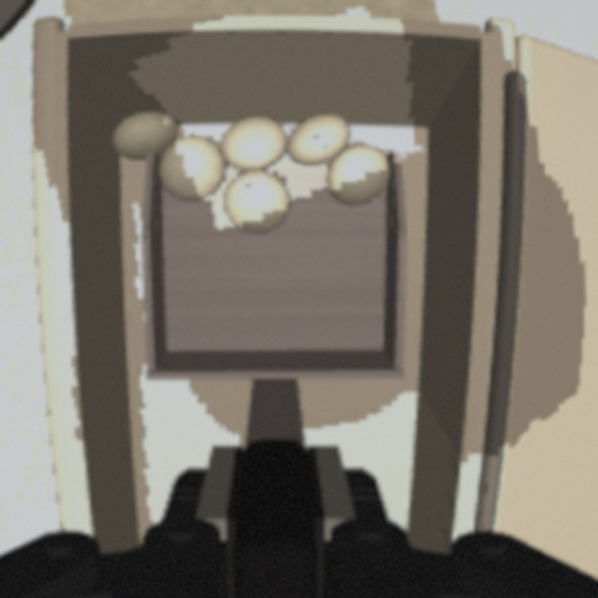

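```bash
python3 -m crank '[[[-1,-0.4,0,0,0],[-1,-0.4,0,0,0],[-1,0,0,0,0]]]'
python3 - <<'E'
from h import *
g=grab_frame("wrist"); save("w8",g["frame"],(200,40,460,300),2.3)
E
```

```text
time: 7.42
tool_pos: [0.5838, 0.2162, 0.106]
tool_rot: [0.706, -0.704, 0.05, -0.062]
contact_force: [10.9, -2.0, 10.3]
gripper_width: 0.156
```

View pics/w8.png

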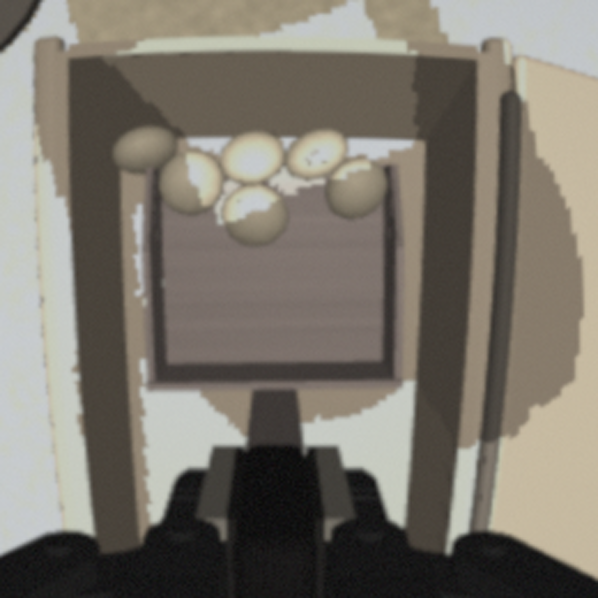

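Three tabs, at (257,215), (190,182) and (358,187), have their centres inside the lip (row 165). Two lean on the lip and one sits in the corner. I'll back off slightly and lift gently inside the tub, then look.

```bash
python3 -m crank '[[[-1,0.4,0,0,0],[-1,0.3,0,0,0],[-1,0,-0.5,0,0],[-1,0,-0.8,0,0],[-1,0,-0.8,0,0],[-1,0,0,0,0]]]'
python3 - <<'E'
from h import *
g=grab_frame("wrist"); save("w9",g["frame"],(200,40,460,300),2.3)
g=grab_frame("scene"); save("s9",g["frame"],(360,180,460,310),4.5)
E
```

```text
time: 8.22
tool_pos: [0.5835, 0.215, 0.121]
tool_rot: [-0.705, 0.705, -0.057, 0.056]
contact_force: [0.1, 0.6, -1.1]
gripper_width: 0.155
```

View pics/w9.png

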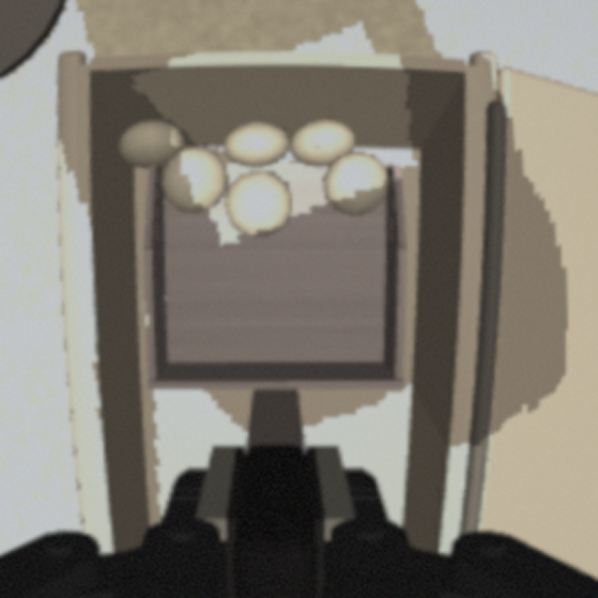

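View pics/s9.png

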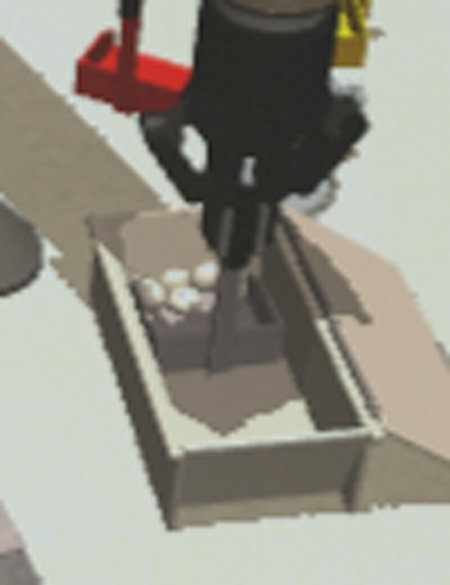

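```bash
python3 -m crank '[[[-1,0.2,0,0,0],[-1,0.4,0,0,0],[-1,0.5,0,0,0],[-1,0.5,0,0,0],[-1,0.5,0,0,0],[-1,0.3,0,0,0],[-1,0.1,0,0,0],[-1,0,0,0,0]]]'
python3 - <<'E'
from h import *
g=grab_frame("wrist"); save("w10",g["frame"],(200,40,460,300),2.3)
g=grab_frame("scene"); save("s10",g["frame"],(360,180,460,310),4.5)
E
```

```text
time: 9.32
tool_pos: [0.6093, 0.211, 0.1213]
tool_rot: [-0.705, 0.705, -0.057, 0.057]
contact_force: [-0.3, -0.8, -2.0]
gripper_width: 0.154
```

View pics/w10.png

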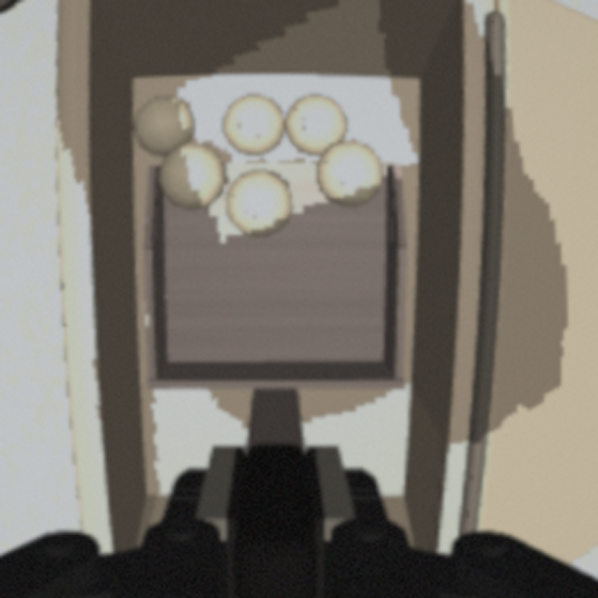

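View pics/s10.png

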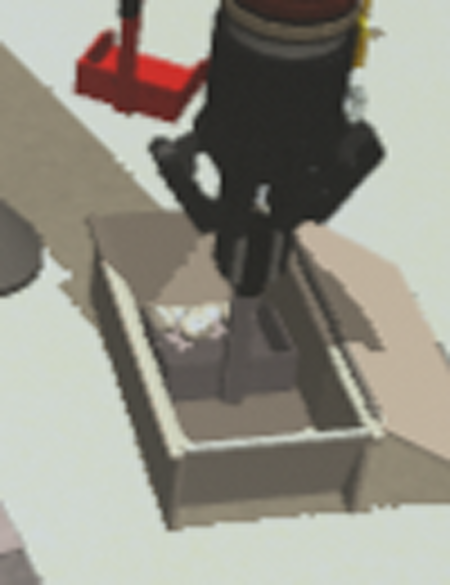

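```bash
python3 -m crank '[[[-1,0.3,0,0,0],[-1,0.4,0.2,0,0],[-1,0.1,0.5,0,0],[-1,0,0.5,0,0],[-1,0,0.4,0,0],[-1,0,0.2,0,0],[-1,0,0,0,0]]]'
python3 - <<'E'
from h import *
g=grab_frame("wrist"); save("w11",g["frame"],(200,40,460,300),2.3)
E
```

```text
time: 10.3
tool_pos: [0.6175, 0.2097, 0.1043]
tool_rot: [-0.705, 0.705, -0.056, 0.057]
contact_force: [-2.1, -1.2, 3.9]
gripper_width: 0.154
```

View pics/w11.png

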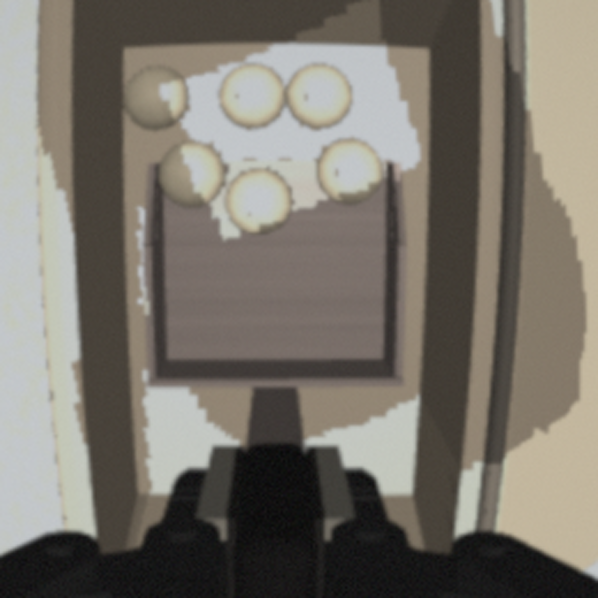

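```bash
python3 -m crank '[[[-1,-0.4,0,0,0],[-1,-0.6,0,0,0],[-1,-0.6,0,0,0],[-1,-0.6,0,0,0],[-1,-0.5,0,0,0],[-1,-0.4,0,0,0],[-1,0,0,0,0]]]'
python3 - <<'E'
from h import *
g=grab_frame("wrist"); save("w12",g["frame"],(200,40,460,300),2.3)
E
```

```text
time: 11.22
tool_pos: [0.5906, 0.215, 0.1067]
tool_rot: [0.705, -0.704, 0.052, -0.06]
contact_force: [7.5, -0.8, 6.7]
gripper_width: 0.158
```

View pics/w12.png

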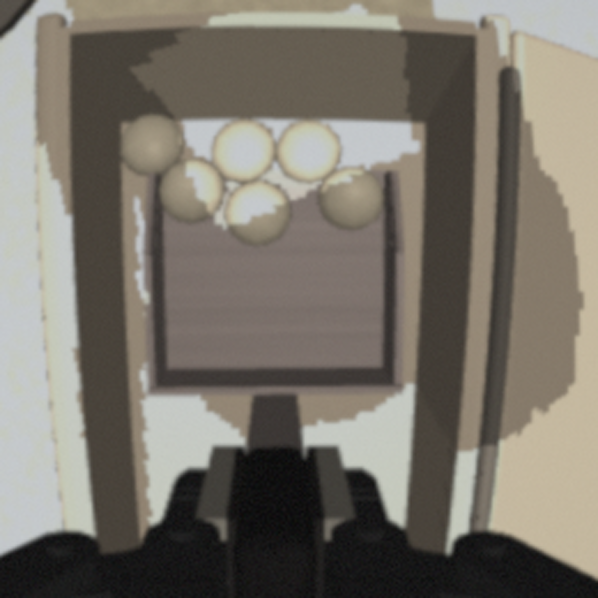

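```bash
python3 -m crank '[[[-1,0.2,0,0,0],[-1,0.4,0,0,0],[-1,0.5,0,0,0],[-1,0.5,0,0,0],[-1,0.4,0,0,0],[-1,0.2,-0.3,0,0],[-1,0,-0.8,0,0],[-1,0,-1,0,0]]]'
python3 -m crank '[[[-1,0,-1.2,0,0],[-1,0,-1.6,0,0],[-1,0,-2,0,0],[-1,0,-2.2,0,0],[-1,0,-2.2,0,0],[-1,0,-1.8,0,0],[-1,0,-1,0,0],[-1,0,0,0,0]]]'
python3 - <<'E'
from h import *
g=grab_frame("wrist"); save("w13",g["frame"],(200,40,460,300),2.3)
g=grab_frame("scene"); save("s13",g["frame"],(300,120,500,310),3.1)
E
```

```text
time: 12.28
tool_pos: [0.6083, 0.211, 0.1246]
tool_rot: [-0.705, 0.705, -0.057, 0.057]
contact_force: [0.5, -0.3, -1.2]
gripper_width: 0.159
time: 13.28
tool_pos: [0.6087, 0.2113, 0.2453]
tool_rot: [0.705, -0.705, 0.056, -0.057]
contact_force: [-0.0, -0.7, -1.8]
gripper_width: 0.16
```

View pics/w13.png

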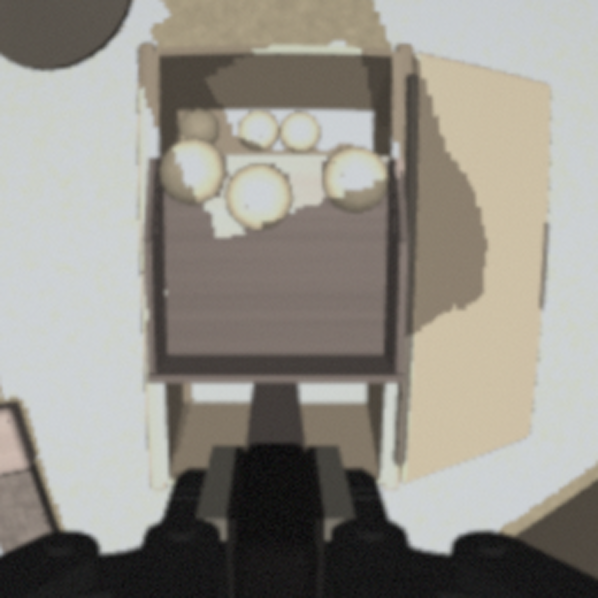

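View pics/s13.png

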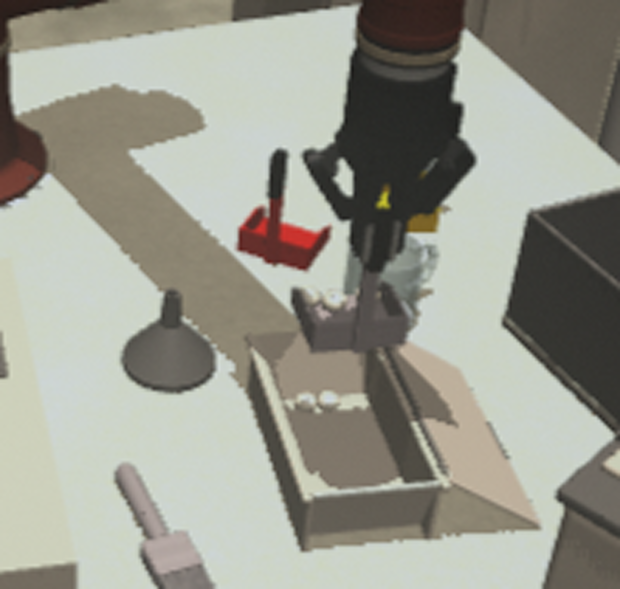

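Step 1 is reached: three tabs ride in the pan, about 145 mm above the ledge, and three remain in the tub. Next a gentle transit to the well.

```bash
python3 -m crank '[[[-1,0,-0.8,-0.6,0],[-1,0.1,-1.5,-1.4,0],[-1,0.2,-1.8,-2.2,0],[-1,0.3,-1.8,-3,0],[-1,0.3,-1.5,-3.6,0],[-1,0.3,-1,-4,0],[-1,0.3,-0.3,-4,0],[-1,0.3,0,-4,0]]]'
python3 -m crank '[[[-1,0.3,0,-4,0],[-1,0.3,0,-3.4,0],[-1,0.2,0,-2.6,0],[-1,0.2,0,-1.8,0],[-1,0.1,0,-1,0],[-1,0,0,-0.4,0],[-1,0,0,0,-1],[-1,0,0,0,-1]]]'
python3 - <<'E'
from h import *
g=grab_frame("wrist"); save("w14",g["frame"],(200,40,460,300),2.3); np.savez("w14.npz",**g)
g=grab_frame("scene"); save("s14",g["frame"],(130,110,350,310),3)
E
```

```text
time: 14.38
tool_pos: [0.5895, -0.0195, 0.334]
tool_rot: [-0.705, 0.705, -0.056, 0.058]
contact_force: [-0.2, 0.0, -1.1]
gripper_width: 0.159
time: 15.38
tool_pos: [0.5797, -0.1481, 0.3313]
tool_rot: [0.706, -0.706, 0.043, -0.043]
contact_force: [-0.5, -0.5, -1.4]
gripper_width: 0.154
```

View pics/w14.png

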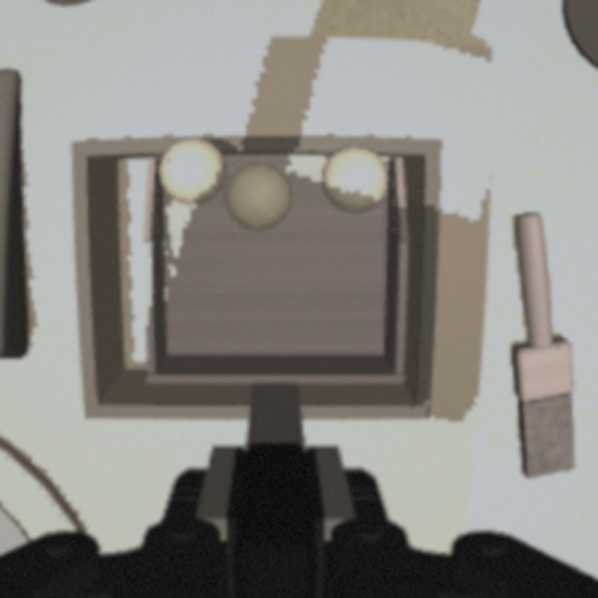

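View pics/s14.png

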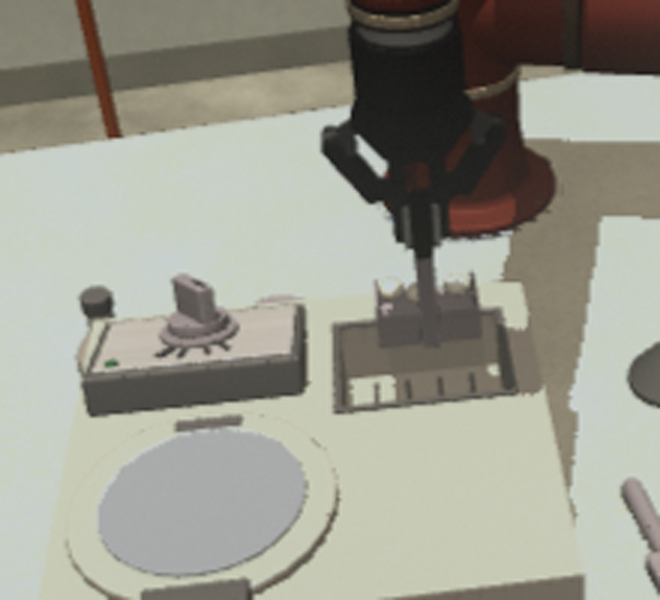

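```bash
python3 - <<'E'
from h import *
d=np.load("w14.npz");g={k:d[k] for k in d.files}; Rt,p=toolR(); print(p)
c=lambda x,y:(200+x/2.3,40+y/2.3)
for n,q,z in [("well mouth NL",(88,154),.2),("NR",(428,152),.2),("FL",(97,405),.2),("FR",(425,403),.2),("lip",(277,158),.228),("pan L",(150,370),.25),("pan R",(405,370),.25)]:
    print(n,np.round((Rt.T@(onz(g,c(*q),z,True)-p))*1000,1))
E
```

```text
[ 0.57967478 -0.14822639  0.3313505 ]
well mouth NL [-77.1 131.3 -71. ]
NR [-77.5 131.4  60.2]
FL [ 24.4 131.3 -71.8]
FR [ 23.3 131.4  63. ]
lip [-72.9 103.4   2.1]
pan L [ -4.2  81.3 -39.6]
pan R [-4.4 81.4 44.2]
```

```bash
python3 -m crank '[[[-1,0.2,0,-0.2,0],[-1,0.3,0,-0.3,0],[-1,0.1,0.4,-0.2,0],[-1,0,1,0,0],[-1,0,1.4,0,0],[-1,0,1.2,0,0],[-1,0,0.8,0,0],[-1,0,0,0,0]]]'
python3 - <<'E'
from h import *
g=grab_frame("wrist"); save("w15",g["frame"],(200,40,460,300),2.3)
g=grab_frame("scene"); save("s15",g["frame"],(130,110,350,310),3)
E
```

```text
time: 16.48
tool_pos: [0.5842, -0.1563, 0.2821]
tool_rot: [0.706, -0.706, 0.045, -0.044]
contact_force: [0.2, 0.0, -0.8]
gripper_width: 0.156
```

View pics/w15.png

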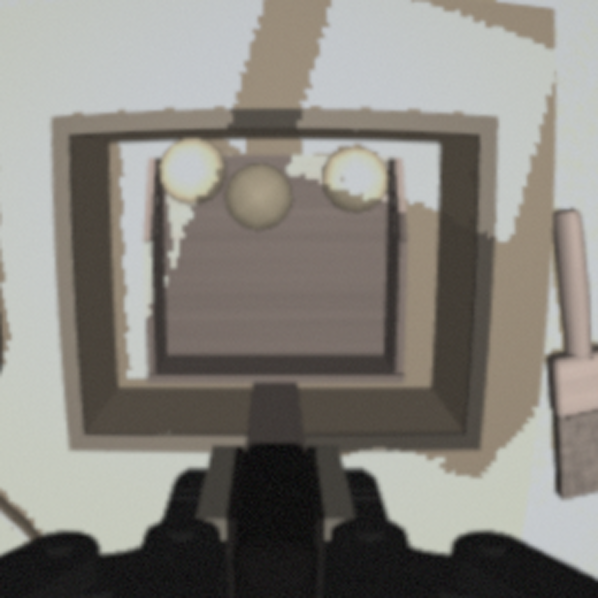

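View pics/s15.png

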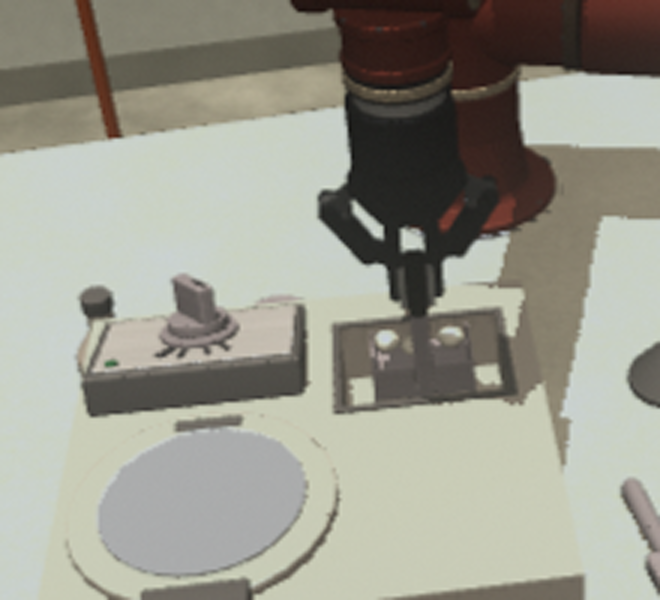

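```bash
python3 -m crank '[[[-1,-0.4,0.3,0,0],[-1,-0.8,0.2,0,0],[-1,-0.8,0,0,0],[-1,-0.8,0,0,0],[-1,-0.8,0,0,0],[-1,-0.8,0,0,0],[-1,-0.6,0,0,0]]]'
python3 - <<'E'
from h import *
g=grab_frame("wrist"); save("w16",g["frame"],(200,40,460,300),2.3)
g=grab_frame("scene"); save("s16",g["frame"],(130,110,350,310),3)
E
```

```text
time: 17.45
tool_pos: [0.5371, -0.1508, 0.2814]
tool_rot: [-0.705, 0.706, -0.041, 0.048]
contact_force: [5.7, -0.9, 2.6]
gripper_width: 0.155
```

View pics/w16.png

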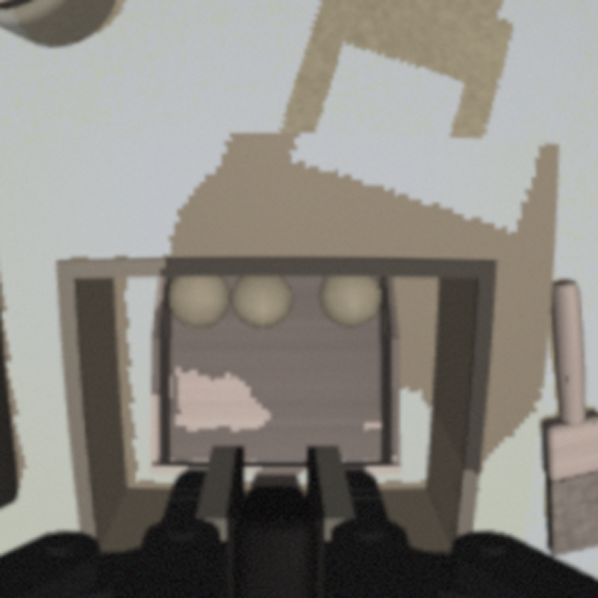

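View pics/s16.png

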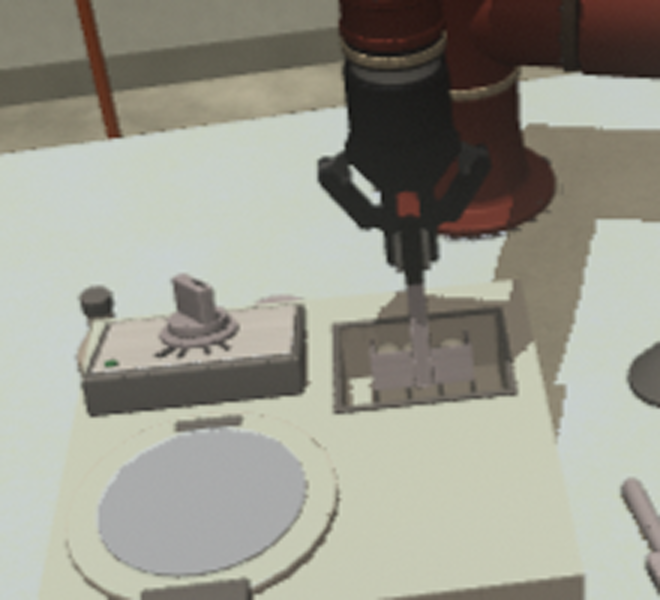

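```bash
python3 -m crank '[[[-1,-0.8,0,0,0],[-1,-0.8,0,0,0],[-1,-0.8,0,0,0],[-1,-0.8,0,0,0],[-1,-0.8,0,0,0],[-1,0,0,0,0]]]'
python3 -m crank '[[[-1,0.5,0,0,0],[-1,0.9,0,0,0],[-1,0.9,0,0,0],[-1,0.6,0,0,0],[-1,0,0,0,0]]]'
python3 - <<'E'
from h import *
g=grab_frame("wrist"); save("w17",g["frame"],(200,40,460,300),2.3)
g=grab_frame("scene"); save("s17",g["frame"],(130,110,350,310),3)
E
```

```text
time: 18.3
tool_pos: [0.4953, -0.1454, 0.2789]
tool_rot: [-0.706, 0.706, -0.044, 0.045]
contact_force: [3.4, -0.7, 1.6]
gripper_width: 0.162
time: 18.92
tool_pos: [0.5244, -0.1489, 0.278]
tool_rot: [0.706, -0.706, 0.045, -0.044]
contact_force: [0.1, -0.2, -1.5]
gripper_width: 0.152
```

View pics/w17.png

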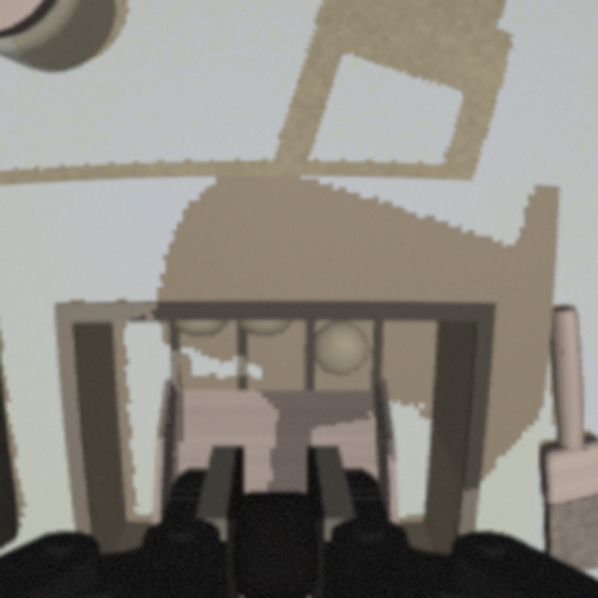

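View pics/s17.png

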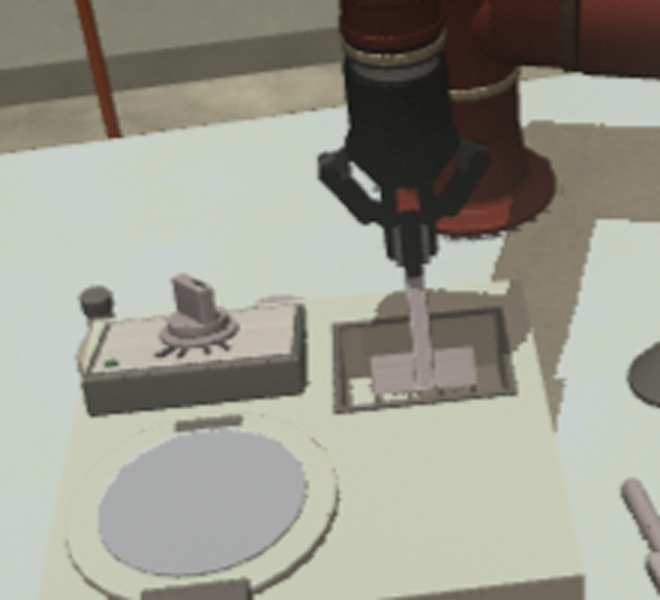

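All three tabs lie on the well floor against its front wall, at (200,325), (265,325) and (342,347). Now I push the pan's back against the rear wall to level it again.

```bash
python3 -m crank '[[[-1,0.6,0,0,0],[-1,0.4,0.5,0,0],[-1,0.2,0.4,0,0],[-1,0.8,0,0,0],[-1,0.8,0,0,0],[-1,0.8,0,0,0],[-1,0.8,0,0,0],[-1,0.8,0,0,0]]]'
python3 - <<'E'
from h import *
g=grab_frame("wrist"); save("w18",g["frame"],(200,40,460,300),2.3)
g=grab_frame("scene"); save("s18",g["frame"],(130,110,350,310),3)
E
```

```text
time: 20.02
tool_pos: [0.5779, -0.156, 0.2837]
tool_rot: [-0.704, 0.707, -0.04, 0.048]
contact_force: [-14.3, 6.0, 36.3]
gripper_width: 0.154
```

View pics/w18.png

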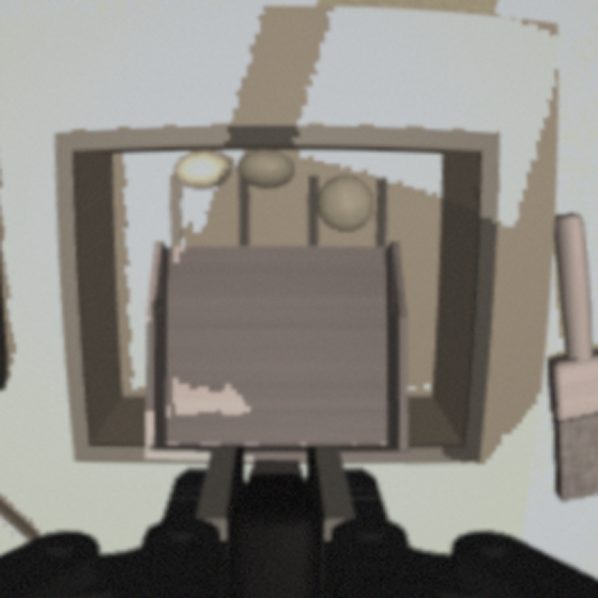

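View pics/s18.png

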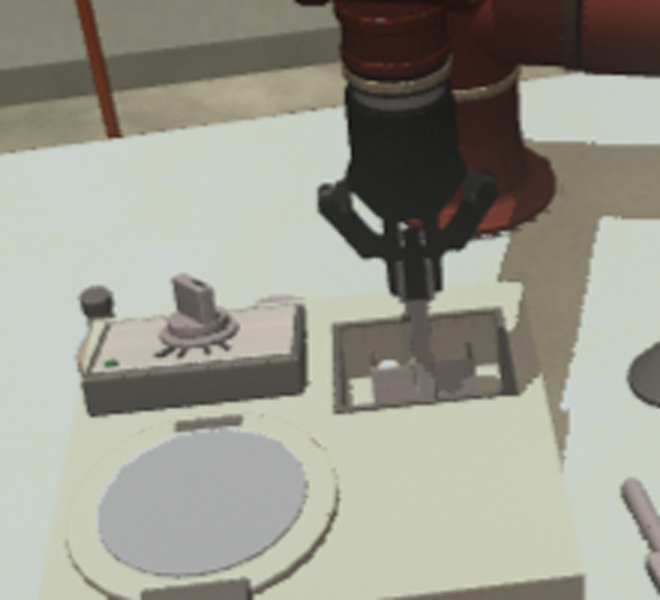

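The scoop's sloped bottom caught on the rear rim, with 36 N upward. I back off, drop a little, and push again lower.

```bash
python3 -m crank '[[[-1,-0.8,0,0,0],[-1,-0.8,0,0,0],[-1,0,0,0,0],[-1,0,0,0,0]]]'
python3 - <<'E'
from h import *
g=grab_frame("wrist"); save("w19",g["frame"],(200,40,460,300),2.3)
g=grab_frame("scene"); save("s19",g["frame"],(230,170,330,270),5)
E
```

```text
time: 20.62
tool_pos: [0.5631, -0.1542, 0.2779]
tool_rot: [-0.705, 0.707, -0.039, 0.049]
contact_force: [-2.3, 1.6, 20.2]
gripper_width: 0.155
```

View pics/w19.png

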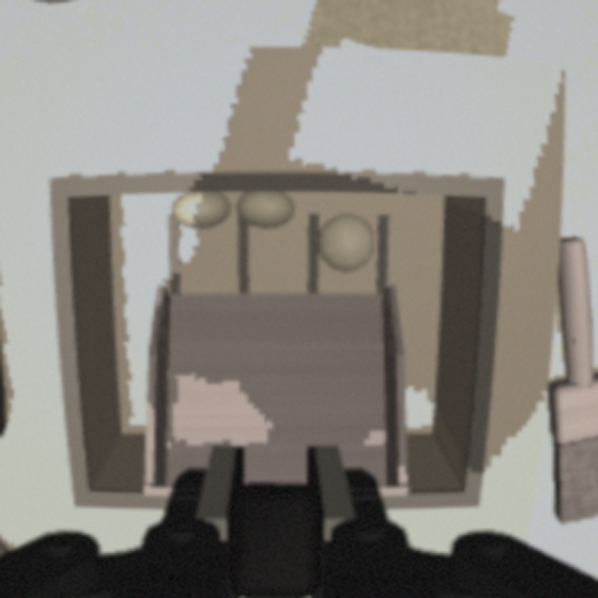

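View pics/s19.png

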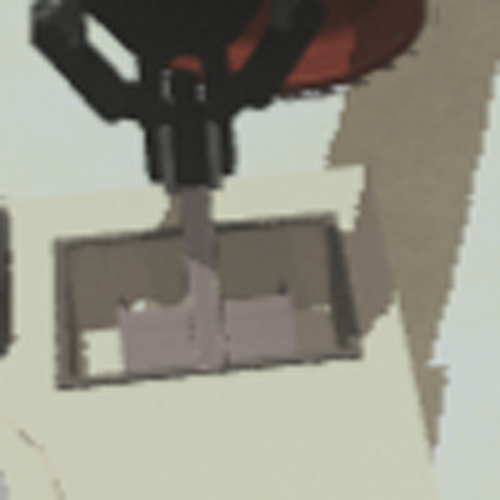

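```bash
python3 -m crank '[[[-1,-0.8,-0.5,0,0],[-1,-0.8,0,0,0],[-1,-0.6,0,0,0],[-1,0,0,0,0]]]'
python3 - <<'E'
from h import *
g=grab_frame("wrist"); save("w20",g["frame"],(200,40,460,300),2.3);np.savez("w20.npz",**g)
g=grab_frame("scene"); save("s20",g["frame"],(230,150,330,260),5)
E
```

```text
time: 21.22
tool_pos: [0.5373, -0.1505, 0.2734]
tool_rot: [0.706, -0.706, 0.045, -0.044]
contact_force: [-0.2, -0.1, -0.6]
gripper_width: 0.157
```

View pics/w20.png

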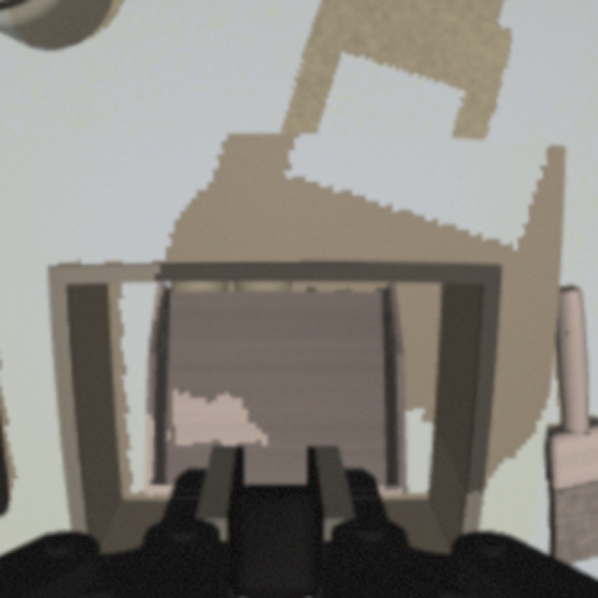

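View pics/s20.png

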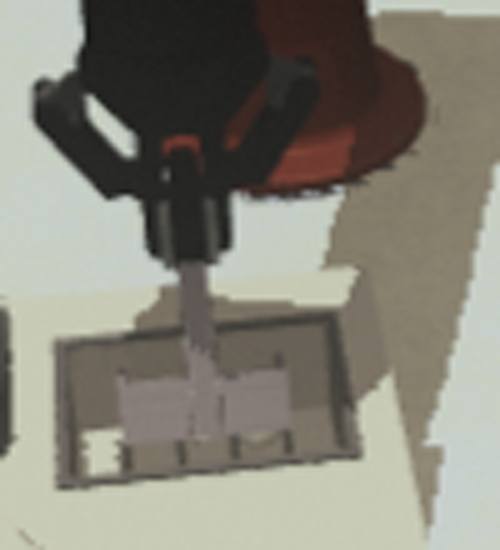

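```bash
python3 - <<'E'
from h import *
d=np.load("w20.npz");g={k:d[k] for k in d.files}; Rt,p=toolR()
gr=np.array([0,-.019,0])
for th in [0,5,10,15,20,25,30,35]:
    a=np.radians(th); out=[]
    for x,z in [(-.077,-.114),(-.007,-.086)]:   # lip floor, back wall top rel grip (x, up)
        X=x*np.cos(a)-z*np.sin(a); Z=x*np.sin(a)+z*np.cos(a)
        q=proj(g,p+Rt@(gr+[X,-Z,0]),True); out.append(np.round((q-[200,40])*2.3))
    print(th,out)
E
```

```text
0 [array([271., 146.]), array([270., 376.])]
5 [array([271., 177.]), array([270., 399.])]
10 [array([271., 208.]), array([270., 422.])]
15 [array([271., 239.]), array([270., 446.])]
20 [array([271., 270.]), array([270., 469.])]
25 [array([271., 301.]), array([270., 493.])]
30 [array([271., 331.]), array([270., 517.])]
35 [array([271., 362.]), array([270., 541.])]
```

```bash
python3 -m crank '[[[-1,0.8,0,0,0],[-1,0.6,-0.2,0,0],[-1,0.7,-0.25,0,0],[-1,0.7,-0.25,0,0],[-1,0.7,-0.2,0,0],[-1,0.7,-0.2,0,0]]]'
python3 - <<'E'
from h import *
g=grab_frame("wrist"); save("w21",g["frame"],(200,40,460,300),2.3)
g=grab_frame("scene"); save("s21",g["frame"],(230,150,330,260),5)
E
```

```text
time: 22.08
tool_pos: [0.5796, -0.1559, 0.2856]
tool_rot: [0.706, -0.706, 0.045, -0.044]
contact_force: [-4.3, 0.9, 2.5]
gripper_width: 0.158
```

View pics/w21.png

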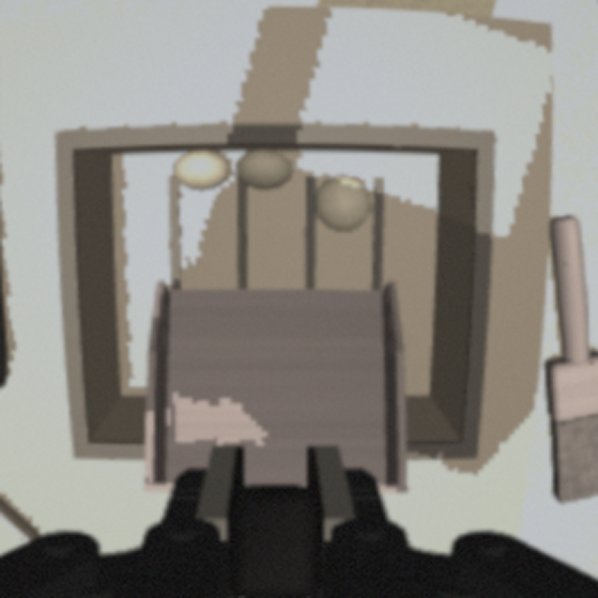

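View pics/s21.png

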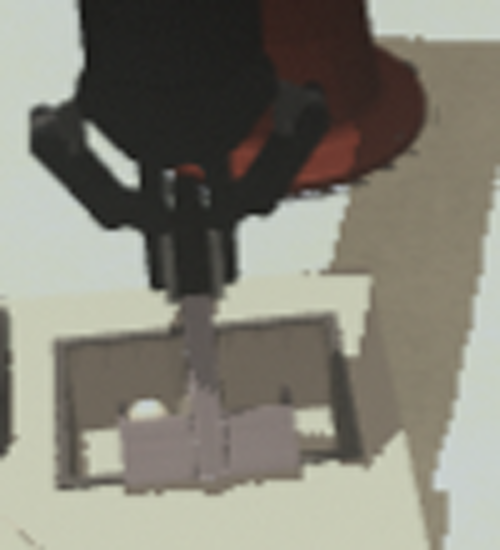

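The pan slid over the rear rim with its pitch still about 24°. The tabs are safely in the well, so I leave it and level the scoop against the washer's tall front face instead.

```bash
python3 -m crank '[[[-1,0,-3,0,0],[-1,0,-3,0,0],[-1,-3,0,0.5,0],[-1,-5,0,1,0],[-1,-5,0,1,0],[-1,-5,0,1,0],[-1,-2.1,0,0,0],[-1,0,0,0,0]]]'
python3 -m crank '[[[-1,0,4,0,0],[-1,0,5,0,0],[-1,0,5,0,0],[-1,0,4,0,0],[-1,0,0,0,0]]]'
python3 - <<'E'
from h import *
g=grab_frame("wrist"); save("w22",g["frame"],scale=1.2)
g=grab_frame("scene"); save("s22",g["frame"],(130,90,400,310),2.7)
E
```

```text
time: 23.18
tool_pos: [0.3842, -0.096, 0.3459]
tool_rot: [-0.705, 0.706, -0.043, 0.045]
contact_force: [0.3, -0.5, -0.5]
gripper_width: 0.158
time: 23.8
tool_pos: [0.3829, -0.0951, 0.1615]
tool_rot: [0.707, -0.705, 0.047, -0.042]
contact_force: [0.5, -0.3, -0.1]
gripper_width: 0.154
```

View pics/w22.png

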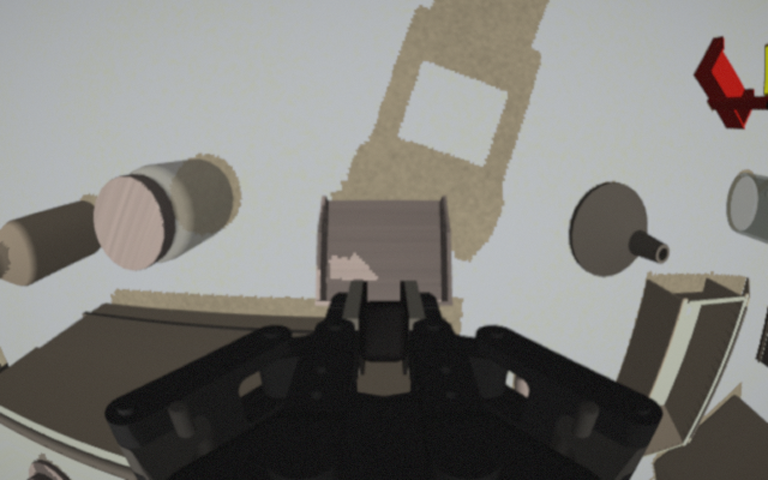

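View pics/s22.png

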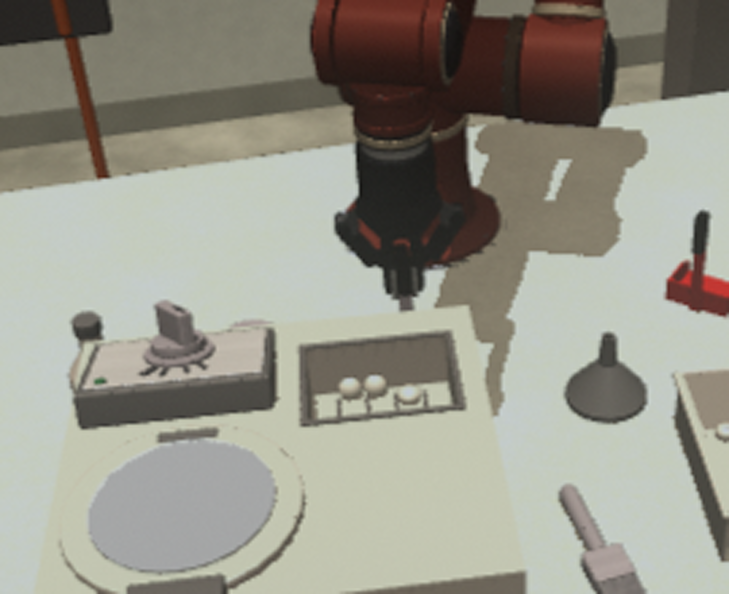

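```bash
python3 -m crank '[[[-1,0.9,0,0,0],[-1,0.9,0,0,0],[-1,0.9,0,0,0],[-1,0.9,-0.2,0,0],[-1,0.9,-0.2,0,0],[-1,0.6,-0.1,0,0]]]'
python3 - <<'E'
from h import *
g=grab_frame("wrist"); save("w23",g["frame"],(200,40,460,300),2.3)
E
```

```text
time: 24.65
tool_pos: [0.4339, -0.1022, 0.17]
tool_rot: [0.706, -0.706, 0.047, -0.042]
contact_force: [-7.0, 0.9, 2.8]
gripper_width: 0.155
```

View pics/w23.png

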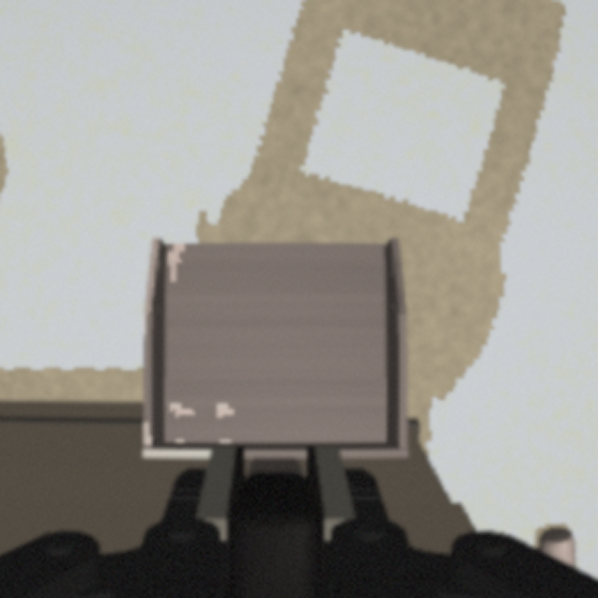

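```bash
python3 -m crank '[[[-1,0.7,-0.1,0,0],[-1,0.7,0,0,0],[-1,0.3,0,0,0],[-1,0,0,0,0]]]'
python3 - <<'E'
from h import *
g=grab_frame("wrist"); save("w24",g["frame"],(200,40,460,300),2.3)
E
```

```text
time: 25.2
tool_pos: [0.4511, -0.1044, 0.1711]
tool_rot: [0.706, -0.706, 0.046, -0.043]
contact_force: [-4.8, 0.2, 1.9]
gripper_width: 0.152
```

View pics/w24.png

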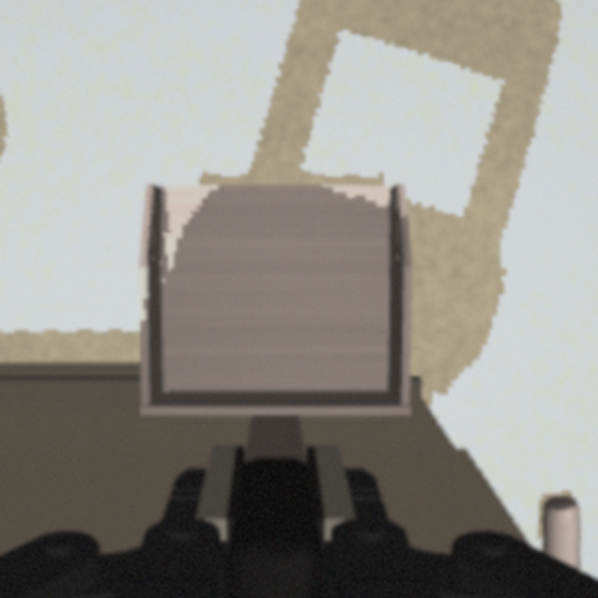

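```bash
python3 -m crank '[[[-1,-3,0,1,0],[-1,-3.5,0,1.5,0],[-1,-1,1,0.6,0],[-1,0,3,0,0],[-1,0,2,0,0],[-1,0,0.3,0,0],[-1,0,0,0,0]]]'
python3 -m crank '[[[-1,0.4,0.2,0,0],[-1,0.5,0.3,0,0],[-1,0.3,0.2,0,0],[-1,0.1,0.1,0,0],[-1,0,0,0,0]]]'
python3 - <<'E'
from h import *
g=grab_frame("wrist"); save("w25",g["frame"],scale=1.2);np.savez("w25.npz",**g)
g=grab_frame("top"); save("t25",g["frame"],(230,150,470,330),3)
E
```

```text
time: 26.12
tool_pos: [0.3821, -0.0646, 0.1087]
tool_rot: [-0.706, 0.706, -0.044, 0.044]
contact_force: [-0.4, -0.3, -0.9]
gripper_width: 0.155
time: 26.75
tool_pos: [0.3944, -0.0661, 0.1002]
tool_rot: [0.706, -0.706, 0.044, -0.044]
contact_force: [0.8, 0.4, -0.7]
gripper_width: 0.159
```

View pics/w25.png

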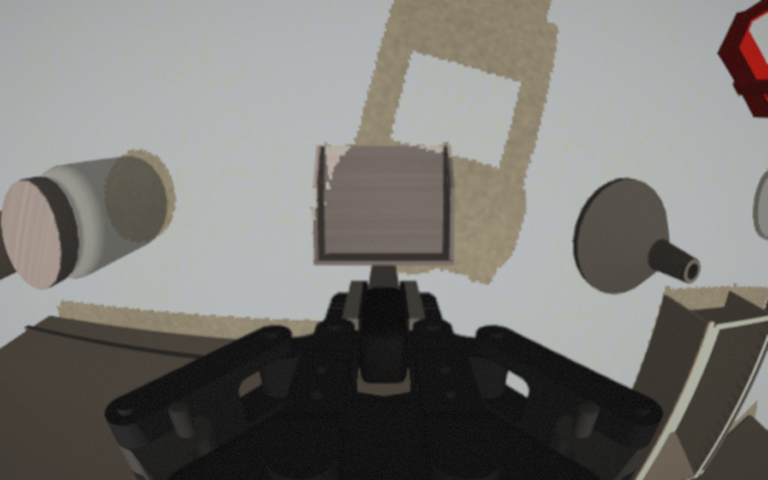

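View pics/t25.png

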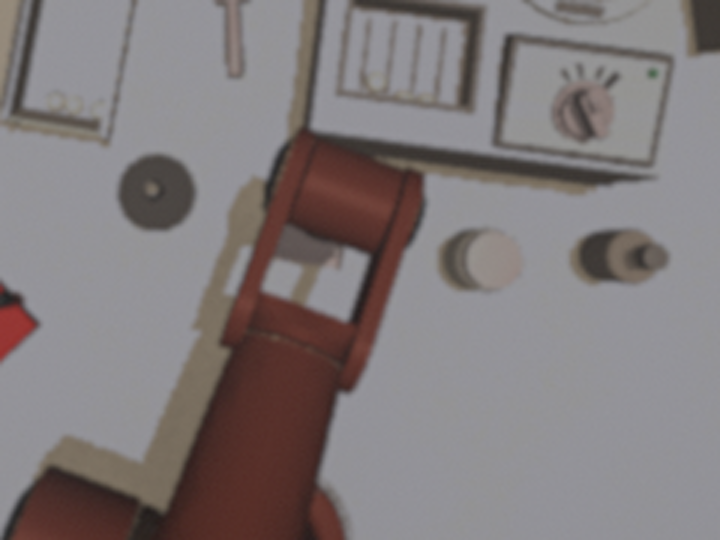

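```bash
python3 -m crank '[[[-1,0.1,0.3,0,0],[-1,0.1,0.3,0,0],[-1,0,0,0,0]]]'; python3 -m crank '[[[-1,0.3,0.2,0,0],[-1,0.3,0.2,0,0],[-1,0,0,0,0]]]'
```

```text
time: 27.22
tool_pos: [0.3966, -0.0664, 0.0946]
tool_rot: [0.706, -0.706, 0.044, -0.044]
contact_force: [-1.0, -0.1, 1.7]
gripper_width: 0.156
time: 27.6
tool_pos: [0.4028, -0.0672, 0.0909]
tool_rot: [-0.706, 0.706, -0.044, 0.044]
contact_force: [-1.2, -1.0, 4.8]
gripper_width: 0.156
```

```bash
python3 -m crank '[[[-1,0.3,0.2,0,0],[-1,0.2,0.2,0,0],[-1,0.1,0.2,0,0],[-1,0,0,0,0]]]'
python3 - <<'E'
from h import *
g=grab_frame("wrist"); save("w26",g["frame"],(200,40,460,300),2.3)
g=grab_frame("scene"); save("s26",g["frame"],(130,90,400,310),2.7)
E
```

```text
time: 28.1
tool_pos: [0.4101, -0.0682, 0.086]
tool_rot: [-0.706, 0.706, -0.043, 0.046]
contact_force: [1.5, 1.2, 6.7]
gripper_width: 0.156
```

View pics/w26.png

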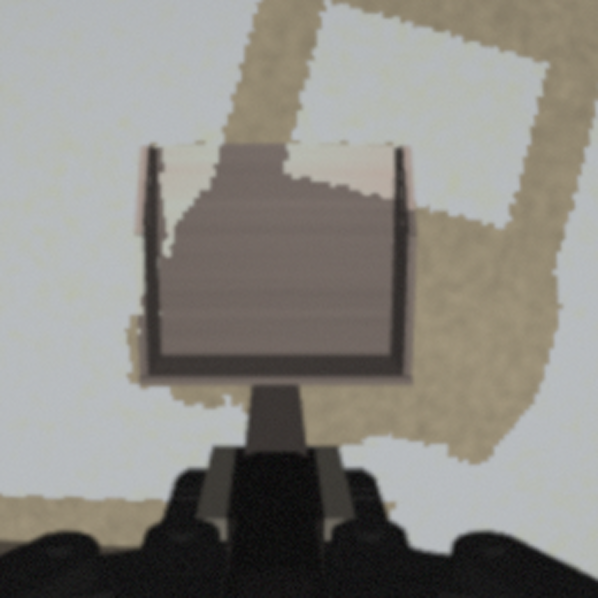

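The scoop sits flat on the ledge (lip at row 145, back at row 378, about 0° pitch). I release it and lift straight up.

```bash
python3 -m crank '[[[0,0,0,0,0],[0,0,0,0,0],[0,0,0,0,0],[0,0,0,0,0]]]'; python3 -m crank '[[[0,0,-2,0,0],[0,0,-5,0,0],[0,0,-5,0,0],[0,0,-5,0,0],[0,0,-4,0,0],[0,0,0,0,0]]]'
python3 - <<'E'
from h import *
g=grab_frame("wrist"); save("w27",g["frame"],scale=1.2)
g=grab_frame("scene"); save("s27",g["frame"],(130,90,480,310),2.2)
E
```

```text
time: 28.7
tool_pos: [0.4082, -0.0678, 0.0841]
tool_rot: [0.706, -0.706, 0.044, -0.044]
contact_force: [-0.3, -0.3, -0.3]
gripper_width: 0.502
time: 29.45
tool_pos: [0.4099, -0.0684, 0.2987]
tool_rot: [-0.705, 0.706, -0.042, 0.047]
contact_force: [-0.5, -0.4, -0.3]
gripper_width: 0.501
```

View pics/w27.png

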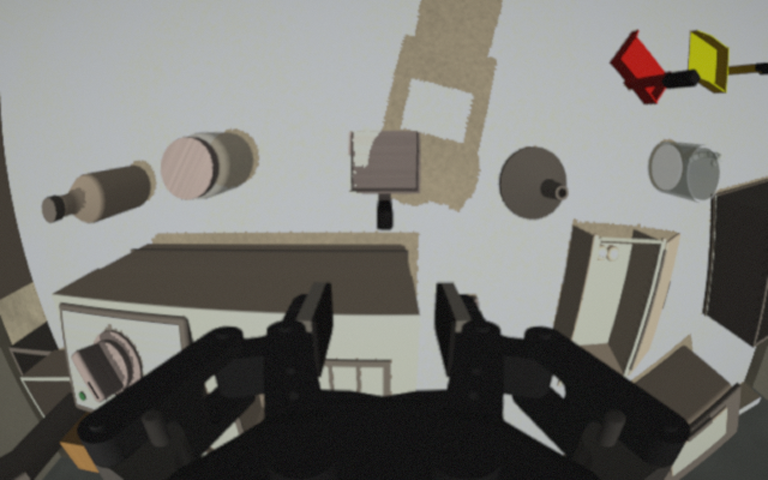

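View pics/s27.png

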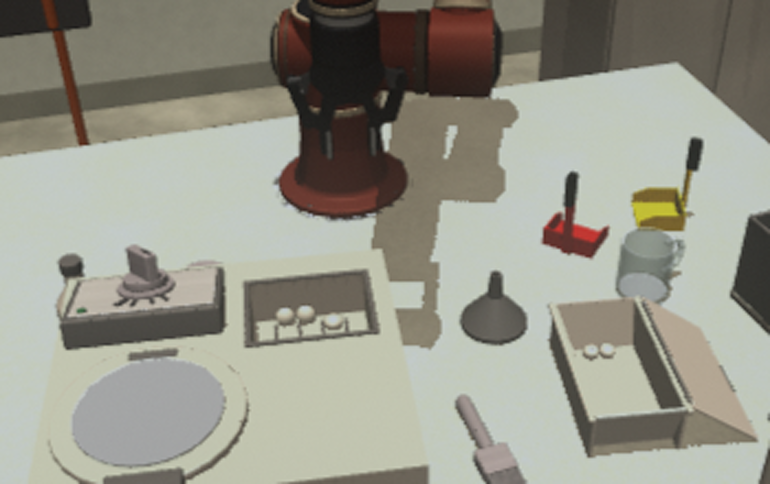

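The scoop stands upright at wrist (385,165), with its grip at (385,215). Three tabs are in the well and the others in the tub. Now to look at the knob.

```bash
python3 -m crank '[[[0,0.4,-0.6,-3.5,0],[0,0.6,-0.8,-5,0],[0,0.6,-0.8,-5,0],[0,0.6,-0.8,-5,0],[0,0.6,-0.6,-4,0],[0,0.3,-0.5,-1.5,0],[0,0,0,0,0]]]'
python3 - <<'E'
from h import *
g=grab_frame("wrist"); save("w28",g["frame"],scale=1.2);np.savez("w28.npz",**g)
t=grab_frame("top");save("t28",t["frame"],(385,110,465,215),6);np.savez("t28.npz",**t)
print(np.round(state()["joint_pos"],2))
E
```

```text
time: 30.42
tool_pos: [0.4089, -0.3097, 0.334]
tool_rot: [0.706, -0.705, 0.045, -0.044]
contact_force: [-0.2, 0.4, -0.2]
gripper_width: 0.498
[-0.79 -0.26  1.73  0.    1.67 -2.24]
```

View pics/w28.png

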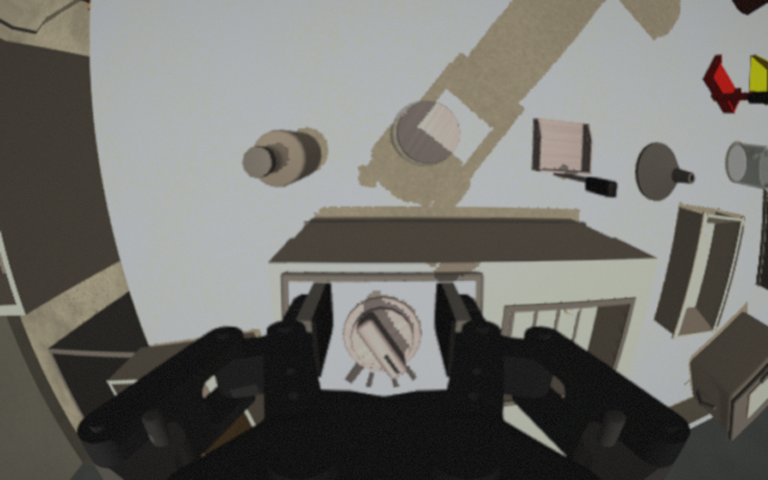

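View pics/t28.png

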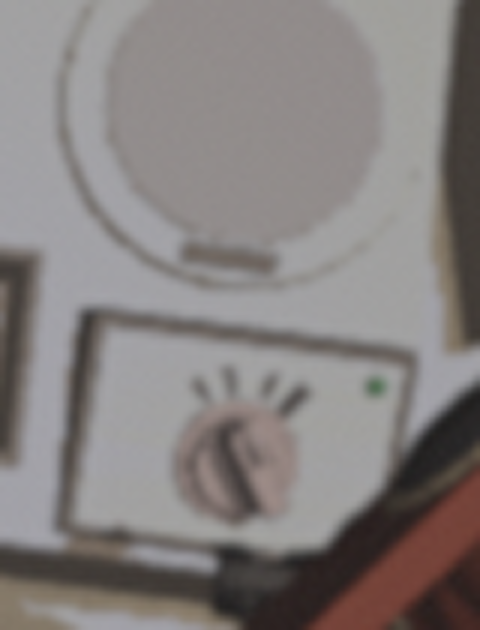

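```bash
python3 - <<'E'
from h import *
d=np.load("w28.npz");save("w28c",d["frame"],(265,220,375,330),5.4)
E
```

```text
(no output)
```

View pics/w28c.png

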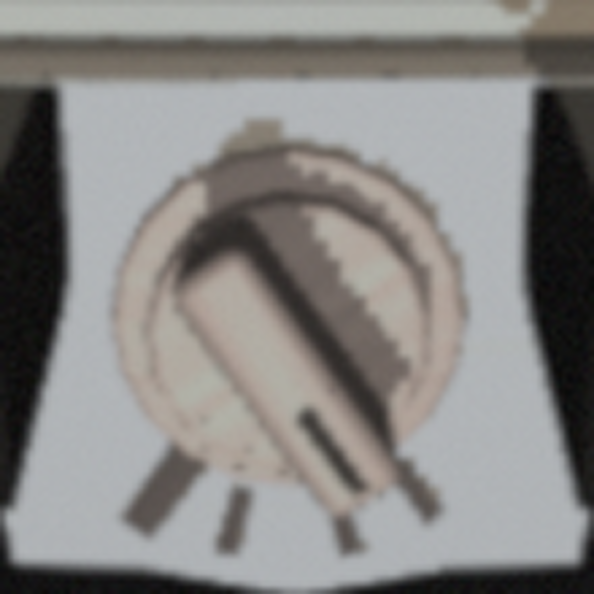

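```bash
python3 - <<'E'
from h import *
d=np.load("w28.npz");g={k:d[k] for k in d.files}; Rt,p=toolR(); s=grab_frame("scene"); save("s28c",s["frame"],(150,190,250,260),6)
c=lambda x,y,b=3:(265+x/5.4-b,220+y/5.4)
print(p, tri([ray(g,c(287,382),True),ray(s,(194.5,204.25))]))
for a,zb in [((210,270),.250),((365,495),.261),((287.5,382),.256)]:
    w=onz(g,c(*a),zb,True);print(w,np.round(Rt.T@(w-p)*1000,1))
a=onz(g,c(210,270),.2505,True);b=onz(g,c(365,495),.2612,True);print("len",np.linalg.norm(b-a),"yaw",np.degrees(np.arctan2(*(b-a)[1::-1])))
# ticks on panel, disc centre
for q in [(155,495),(233,520),(350,535),(418,490)]:
    w=onz(g,c(*q),.222,True);print("tick",w)
w=onz(g,c(290,312),.215,True);print("disc",w)
E
```

```text
[ 0.4091262  -0.30864125  0.33444533] (array([ 0.47720748, -0.31954993,  0.2597336 ]), [0.0008393843830385132, 0.0008393843830386515])
[ 0.46182165 -0.33026714  0.25      ] [ 55.1  84.4 -15. ]
[ 0.49888713 -0.31104939  0.261     ] [89.4 73.4  8.6]
[ 0.47954199 -0.3206572   0.256     ] [71.4 78.4 -3.3]
len 0.04317549787100691 yaw 27.2649958283633
tick [ 0.52234015 -0.35118658  0.222     ]
tick [ 0.52962493 -0.33776672  0.222     ]
tick [ 0.53581725 -0.31671784  0.222     ]
tick [ 0.5270939  -0.30318845  0.222     ]
disc [ 0.49011264 -0.32201238  0.215     ]
```

View pics/s28c.png

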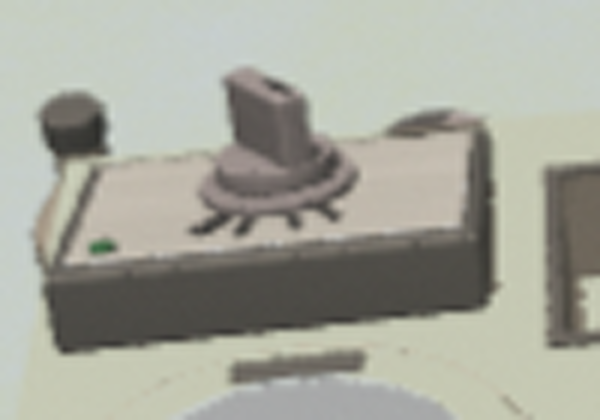

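```bash
python3 -m crank '[[[0,3.5,0,-0.1,0],[0,3.6,0,-0.15,0],[0,0,1,0,-8.6],[0,0,1.5,0,-8.6],[0,0,1.5,0,-8.6],[0,0,1.5,0,-8.7],[0,0,0.5,0,0],[0,0,0,0,0]]]'
python3 - <<'E'
from h import *
g=grab_frame("wrist"); save("w29",g["frame"],(200,150,440,330),3);np.savez("w29.npz",**g)
s=grab_frame("scene"); save("s29c",s["frame"],(140,130,260,250),5)
E
```

```text
time: 31.58
tool_pos: [0.4793, -0.3204, 0.2753]
tool_rot: [0.687, -0.687, -0.167, 0.167]
contact_force: [0.3, -0.1, 0.5]
gripper_width: 0.498
```

View pics/w29.png

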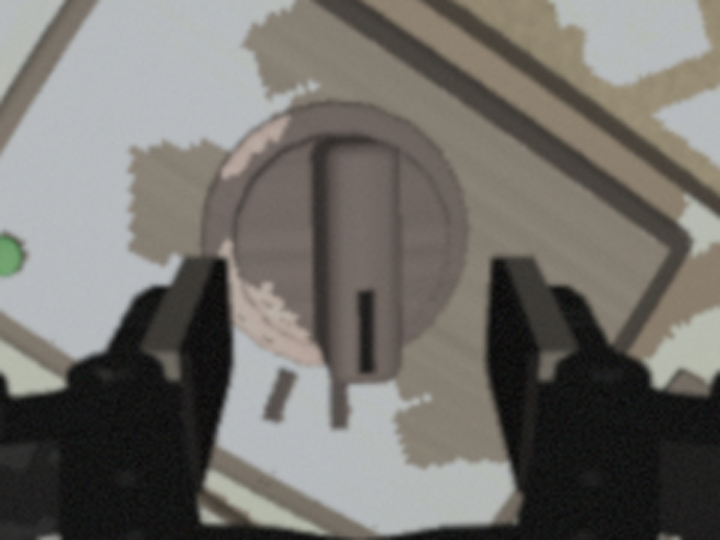

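View pics/s29c.png

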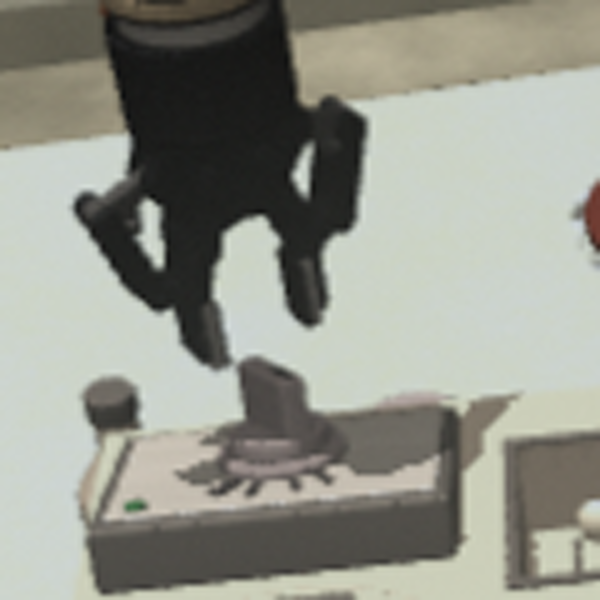

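```bash
python3 - <<'E'
from h import *
d=np.load("w29.npz");g={k:d[k] for k in d.files}; Rt,p=toolR()
c=lambda x,y,b=3:(200+x/3-b,150+y/3)
for a,z in [((365,145),.252),((365,380),.263),((365,260),.2575)]:
    print(np.round(Rt.T@(onz(g,c(*a),z,True)-p)*1000,1))
E
```

```text
[-20.9  24.2   1.5]
[22.  13.3  1.4]
[-0.4 18.7  1.5]
```

```bash
python3 -m crank '[[[0,0.2,2.2,0.1,0],[0,0,2.0,0,0],[0,0,0.1,0,0],[-1,0,0,0,0],[-1,0,0,0,0],[-1,0,0,0,0]]]'
python3 - <<'E'
from h import *
g=grab_frame("wrist"); save("w30",g["frame"],(200,150,440,330),3)
s=grab_frame("scene"); save("s30c",s["frame"],(140,130,260,250),5)
E
```

```text
time: 32.42
tool_pos: [0.4813, -0.3207, 0.2345]
tool_rot: [-0.685, 0.689, 0.167, -0.166]
contact_force: [-2.5, 1.4, 11.1]
gripper_width: 0.174
```

View pics/w30.png

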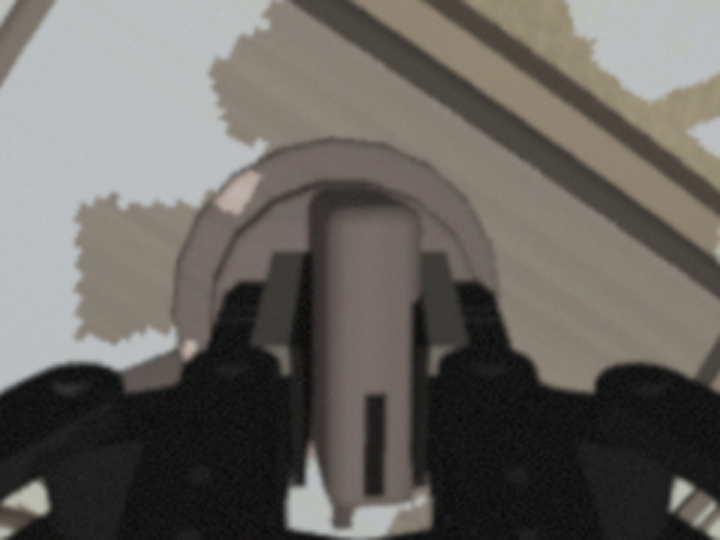

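View pics/s30c.png

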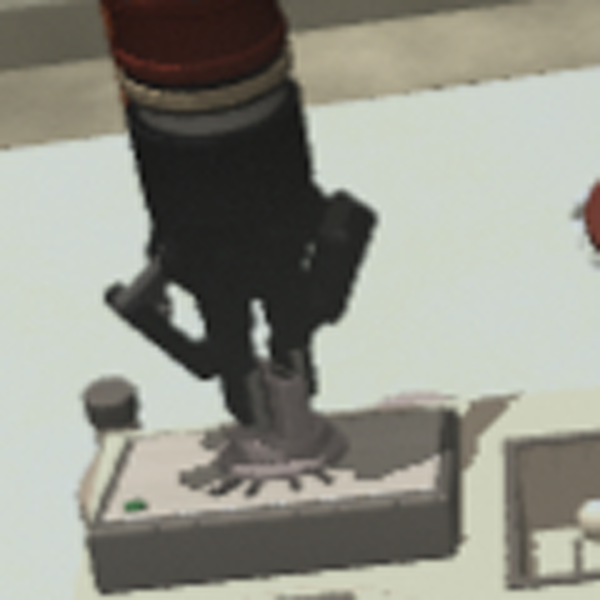

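```bash
python3 -m crank '[[[-1,0,-0.3,0,0],[-1,0,0,0,6],[-1,0,0,0,8],[-1,0,0,0,8],[-1,0,0,0,8]]]'
python3 - <<'E'
from h import *
g=grab_frame("wrist"); save("w31",g["frame"],(200,150,440,330),3)
s=grab_frame("scene"); save("s31c",s["frame"],(140,130,260,250),5)
E
```

```text
time: 33.15
tool_pos: [0.481, -0.32, 0.2347]
tool_rot: [-0.706, 0.707, -0.018, 0.019]
contact_force: [1.2, -1.1, 2.1]
gripper_width: 0.151
```

View pics/w31.png

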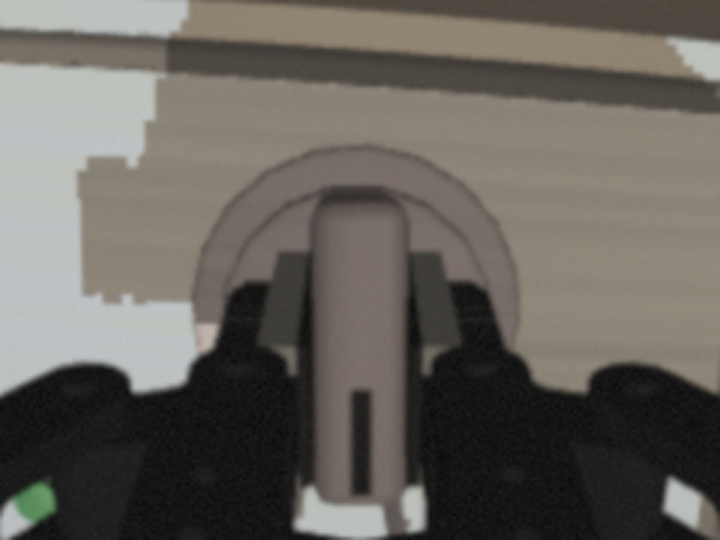

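View pics/s31c.png

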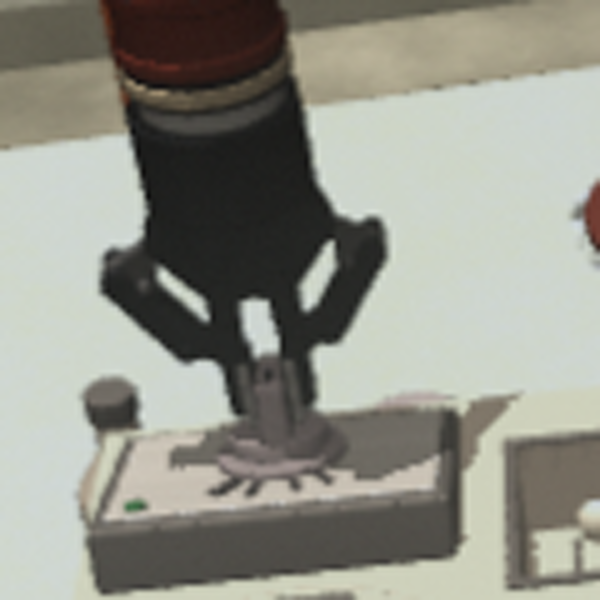

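The knob turns with the fingers; the bar stays aligned and forces are small. I continue.

```bash
python3 -m crank '[[[-1,0,0,0,8],[-1,0,0,0,8],[-1,0,0,0,8],[-1,0,0,0,8],[-1,0,0,0,6],[-1,0,0,0,3],[-1,0,0,0,0]]]'
python3 - <<'E'
from h import *
s=state();print(s["ft_torque"],s["tool_pos"],s["contact_force"]); Rt,p=toolR(); print("yaw",np.degrees(np.arctan2(Rt[1,0],Rt[0,0])))
g=grab_frame("wrist"); save("w32",g["frame"],(200,150,440,330),3)
s=grab_frame("scene"); save("s32c",s["frame"],(140,130,260,250),5)
E
```

```text
time: 34.12
tool_pos: [0.4812, -0.3182, 0.2352]
tool_rot: [0.658, -0.655, 0.262, -0.262]
contact_force: [0.7, -0.3, 3.0]
gripper_width: 0.149
[ 1.66699112 -1.49816302  0.52967141] [ 0.48115429 -0.31824642  0.23521469] [ 0.74031866 -0.28963356  2.98039632]
yaw -43.49392527256584
```

View pics/w32.png

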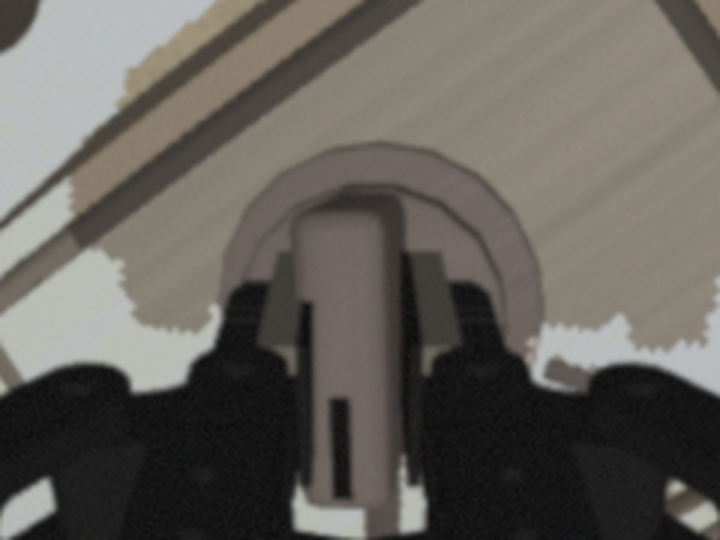

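View pics/s32c.png

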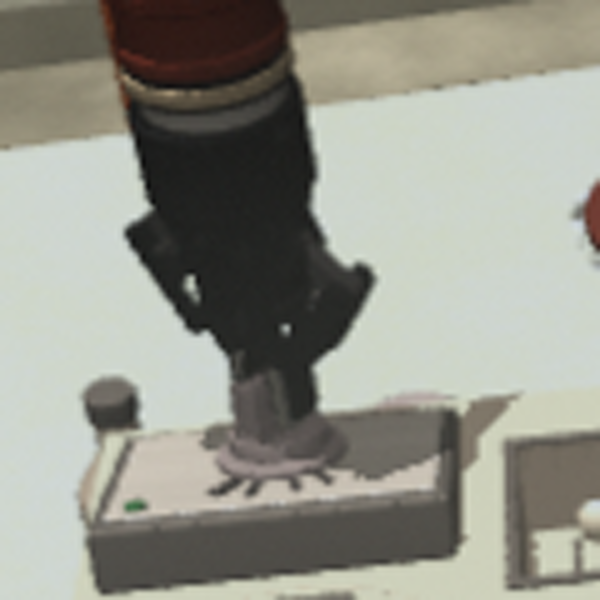

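```bash
python3 -m crank '[[[-1,0,0,0,2],[-1,0,0,0,0],[-1,0,0,0,0],[-1,0,0,0,0]]]'
python3 - <<'E'
from h import *
s=state();print(s["ft_torque"],s["contact_force"]); Rt,p=toolR(); print("yaw",np.degrees(np.arctan2(Rt[1,0],Rt[0,0])))
g=grab_frame("wrist"); save("w33",g["frame"],scale=1.2)
s=grab_frame("scene"); save("s33",s["frame"],(130,90,480,310),2.2); save("s33t",s["frame"],(370,210,470,300),6)
t=grab_frame("top"); save("t33",t["frame"],(190,110,460,290),2.9)
E
```

```text
time: 34.72
tool_pos: [0.4811, -0.3183, 0.2352]
tool_rot: [0.653, -0.651, 0.274, -0.274]
contact_force: [3.4, 4.5, 4.0]
gripper_width: 0.153
[ 2.65338264 -2.10129     0.58589462] [3.4489484  4.51260964 4.01801522]
yaw -45.62063260202628
```

View pics/w33.png

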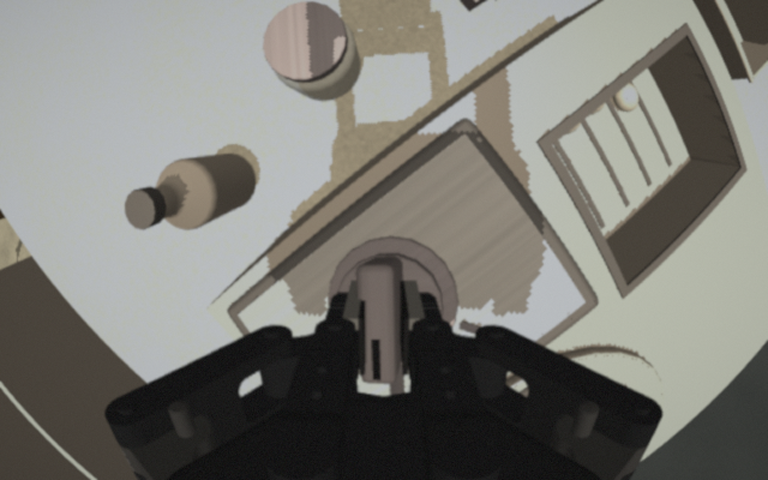

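View pics/t33.png

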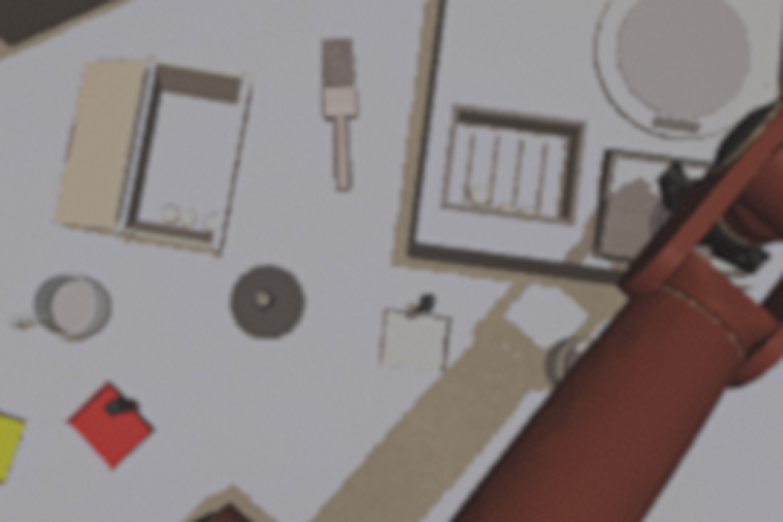

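View pics/s33t.png

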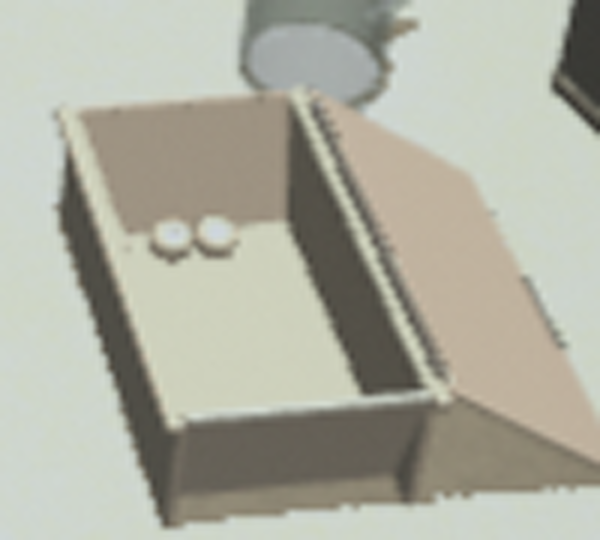

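View pics/s33.png

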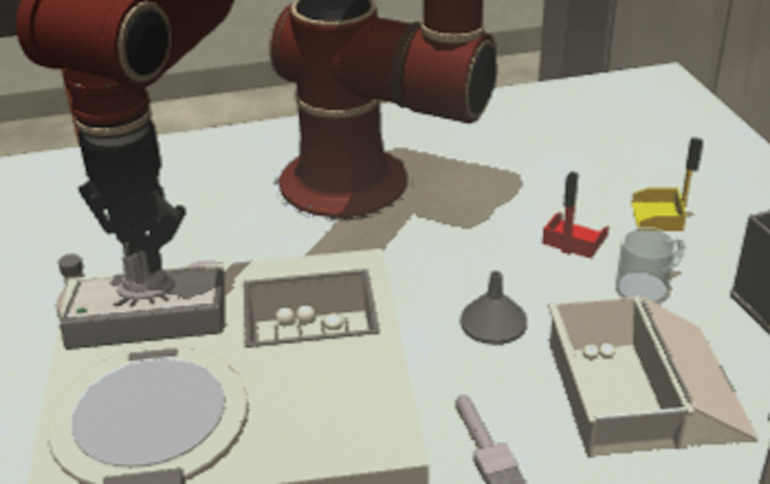

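All checks agree: three tabs are in the well (scene picture (285,315), (305,313), (333,320)) and three in the tub (top picture (170,213), (188,215), (210,218)). The scoop stands at (415,335), the cup, funnel, brush, jar and bottle look unmoved, and the fingers hold the bar at the broad fourth tick. I hand in.

```bash
python3 - <<'E'
from plant import *
print(job_done())
E
```

```text
the job is handed in; nothing more can be done
None
```

I scooped three tabs out of the tub and tipped them into the dispenser well. I then stood the scoop on the ledge in front of the washer and turned the knob clockwise to start. The job was handed in at about 35 s with the fingers still gripping the bar and holding it there.

**Last checks**
- **Tabs:** three are visible in the well and three in the tub, with none anywhere else in view.
- **Scoop:** upright and let go, well away from the tub.
- **Bystanders:** the cup, funnel, brush and jar look unmoved. The bottle is visible only in the wrist view and looks in place there.
- **Knob:** the tool turned about 73°, and the pointer is at the broad fourth tick. The joint angle is inferred from the tool's turn and the pictures, not read directly, and the last 2° may be bending of the fingers against the stop.

**What did not go as planned**
- **First scooping push:** it jammed at 11 N and took a second pass.
- **Levelling the scoop:** pushing it against the well's rear wall failed. It caught on the rim with 36 N upward and then slid over it, so I levelled it against the washer's front face instead.
- **Grip slip:** the scoop slid about 10 mm in the pads, which showed only when I set it down, about 10 mm lower than expected.

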